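# Latch the insulated rice carrier and burp its vent

## Robot

A 7-joint arm with a two-finger parallel gripper is mounted at the origin on the work surface. World frame = base frame: x ahead of the robot, y to its left, z up, the work surface at z = 0. Lengths are in m, angles in rad, forces in N, time in s.
With the tool pointing down it reaches from about 0.4 to 0.85 m from the base axis. Payload 10.4 kg.
Tool frame: the origin (TCP) lies at the very end of the fingers, on their centre line; the grasp point (between the pads) lies r.hold_point_z behind it (r.hold_point_z is the distance from the TCP to the grasp point, in m); z points along the fingers, y is the direction in which the jaws open and shut (so a half turn about z gives the same grasp; the last joint's range is limited). The gripper opens to 87 mm and grips with 3 to 60 N. Pads are 19 mm wide; open, the fingers measure 117 mm over their backs; the gripper's body (75 mm by 190 mm) begins 51 mm behind the grasp point.
Start: joints at [-1.273, 0.332, -0.065, 1.46, 0.022, 1.35, -0.088], TCP at [0.197, 0.593, 0.223] pointing down, gripper open.
Joint ranges: [-2.6, 2.6], [-0.5, 2.12], [-1.47, 1.34], [0.16, 2.42], [-1.27, 4.41], [0.06, 2.06], [-2.6, 2.6]. Speed limits (rad/s): [2.22, 2.22, 2.79, 2.79, 3.14, 3.14, 3.14].

## Interface

Orientations are given as a unit quaternion [x, y, z, w].
In Python, from bench import r gives the robot as it stands.
- The arm moves only by the tool send_rows, never from a script. Its argument "commands" is a list of rows, each a list of 7 numbers: the shift along the world's x, y, z normalised to -1 to 1, where 1 is 0.03 m, then the turn, a rotation vector about the world's x, y, z normalised to -1 to 1, where 1 is 5 degrees, then the gripper command: -1 is fully open, 1 is shut, values between are in proportion. In form: [[tx, ty, tz, ax, ay, az, jaw], ...]. A call has 1 to 10 rows; each row shifts and turns the pose as measured when the row begins; what a row does not reach is not made up. A row lasts 1/12 s, in which the tool goes at most 41.7 mm and 7.16 degrees, less where a joint would pass 70% of its speed; a pose out of reach is approached as far as the arm can. A call with a number of a shift or a turn outside -1 to 1 is refused whole. A call with a gripper value outside its range is refused whole. The fingers move at their own pace and stop on an object; "grip_force" is the grip in N (left out, the last holds). Time passes only in rows, so rows that do not move let the fingers close. It gives the time, the measured TCP pose, the force and the opening at its end, in the units of the state.
- r.read_state(): the state, without advancing time (a new reading comes with each control period).
- r.camera(name): name is "side" or "top" or "wrist"; returns the picture (400x640x3 uint8, blue, green, red); there is no depth.
- r.calibration(name): a dict with "K" (3x3 intrinsics, pixels), "dist" ([k1, k2, p1, p2, k3] as OpenCV has them; the pictures are not rectified), "R" (3x3) and "t" (3): a world point X has camera coordinates R X + t; the wrist camera has in their place "mount" (4x4, takes a point from camera to tool coordinates, whose origin is the TCP and whose axes are the flange's). Camera axes: x right, y down, z forward; pixel columns grow to the right and rows downward; lengths in m; the calibration is good to about 2 mm. A picture is of the moment at which its call begins: read the wrist's pose just before it. calibration takes no time and is no camera call.
- r.close_job(): hands the job in, once; it reports no verdict.
The state is a dict: "time": time; "joint_positions": joint angles; "joint_vel": joint speeds; "joint_torque": joint torques, N m; "ee_pos": TCP position; "eef_rot": TCP orientation; "ft_force": force on the tool from outside, world axes, zero at the start; "torque": the same for the moment, N m; "width": finger opening in m.
Only numpy, scipy, OpenCV 4.12 (cv2) and the standard library are available. Lean on these libraries where they do the work, as an engineer would, in place of code of your own. Each camera call takes 0.05 s, during which the arm holds its last target.

## Task

Close up the insulated rice carrier: push the lever of its draw latch up to its stop, tip the wire loop in over the hook on the lid, and press the lever down past centre until it lies flat and holds the lid drawn down tight. Then let the trapped air out: slide the spring-loaded vent tab on the lid all the way to its end and let it snap back by itself. Do not force the latch, and leave the crockery around it and on the lid standing where it is.

Things in the scene. Friction and masses are not known exactly. Their poses are not given: they have to be found in the camera images.
- carrier: Insulated box fixed on the counter, 300 mm deep (x), 360 mm wide (y), 165 mm high, 215 mm with the lid drawn down. Origin: centre of the underside; its x points from latch side to hinge side, z up. The latch is at y = 0 on the front face, the plane x = -150 mm, which looks roughly to the robot's right (world -y). 'Out' = along its -x, away from that face.
- lever_hinge (a point): Axis of the latch lever, parallel to the carrier's y: 12 mm out of the front face, height 145 mm. Fixed on the carrier, same axes.
- lever (a joint): Latch lever, steel plate 30 mm wide, 3.5 mm thick, 52 mm from hinge to tip. 0 = flat, hanging straight down (tip 18 mm out, 93 mm high); grows as the tip swings out and up: 1.57 straight out, 2.6 its stop (tip 34 mm out, 192 mm high). Starts at 1.9 to 2.1, stays where left: 1 to 2 N moves it. Raised by pushing its tip up and in along its arc from outside; pushed down from above at the tip it swings out and down.
- lever_tip (a point): Middle of the lever's free end; the axes turn with the lever (the carrier's at lever = 0). The lever's outer face lies 4 mm off the line through the hinge. With the loop hooked the lever goes down easily to about 1.1; from there the gasket resists, up to about 7 N at the tip, until at about 0.2 it goes over centre and snaps flat by itself.
- loop (a joint): Wire loop (bail): a U of 5 mm steel wire, 46 mm wide overall, pivoted on the lever 14 mm from the lever's hinge towards the tip. Swings freely. 2.98 = folded along the lever, where it rests by its weight at the start; falls as the loop swings up and in to the lid: 2.25 leaning on the keeper's plate with the lever at its stop, 0 when latched.
- loop_bar (a point): Middle of the loop's crossbar, on the wire's axis, 53 mm from the loop's pivot, so it stands out beyond the lever's tip (lever at its stop, loop folded: 40 mm out, 205 mm high). It can be pushed in from outside; past upright it falls by itself on to the plate above the keeper's lip. Latched, it coincides with keeper_seat.
- keeper_seat (a point): Where the crossbar's axis lies when home in the keeper, a steel hook 28 mm wide on the lid's front face: lid drawn down, 9.5 mm out, 184.5 mm high. Moves with the lid; axes the carrier's but for the lid's tilt. The ledge's top is 2.5 mm below this point; behind it a 4 mm mounting plate stands on the lid's face up to 211 mm, so the bar has 8 mm between plate and lip.
- keeper_lip (a point): Middle of the top of the upright lip at the outer end of the keeper's ledge, 4 mm thick, 12 to 16 mm out of the face, 11.5 mm above the seat. The crossbar must come in over it and drop in behind it; it clears the lip only with the lever above about 2.2, by 5 mm at the lever's stop.
- lid (a joint): Lid, hinged at the carrier's back edge (x = +150 mm, 165 mm high), 300 mm deep, 46 mm thick, 1.3 kg. 0 = drawn down tight; grows as its front rises. Unlatched it stands on its springy gasket at about 0.015, the front edge 5 mm up. The latch draws it down with about 30 to 40 N.
- lid_front (a point): Middle of the lid's top front edge, in the plane of the front face, 215 mm high with the lid drawn down.
- vent (a joint): Travel of the spring vent slide on the lid, in m: 0 = shut, 0.022 = its end stop. It slides along the carrier's -y, roughly away from the robot; the spring pushes back with 1.3 N when shut and 5 N at the end, and returns the slide when it is let go.
- vent_tab (a point): Middle of the top edge of the vent's upright thumb tab: 22 mm long along the carrier's x, 6 mm thick along y, 18 mm high, its top 24 mm above the lid; shut, at x = -80 mm, y = -76 mm of the carrier, 239 mm high with the lid drawn down. The guide rails at its foot stand 7 mm above the lid and reach from y = -59 to -125 mm.
- teacup: Straight tea cup, 72 mm across, 85 mm high. Bystander, on the counter beside the latch. Origin: centre of its underside (so for all bystanders).
- shaker: Small spice jar with a steel cap, 44 mm across, 75 mm high. Bystander on the other side of the latch.
- sauce_bottle: Sauce bottle, 60 mm across, 150 mm high. Bystander.
- flask: White ceramic flask, 74 mm across, 135 mm high. Bystander.
- serving_board: Wooden serving board on two feet, 150 x 240 mm, 40 mm high. Bystander.
- saucer: White saucer, 104 mm across, 20 mm high. Bystander.
- soy_dish: White dish, 80 mm across, 20 mm high, standing on the back half of the carrier's lid. Bystander; it may ride down with the lid.

How it is judged:
By the outcome, as a careful person would: the job done as asked, in the order asked, and still so for the second after the job is handed in, with the robot touching nothing.
It also fails if it takes over 64 s, if anything falls off the work surface, if the arm or the gripper's body presses on something with over 40 N, if the wrist force passes 120 N, or if a joint passes its speed limit or range.

## Working session

There is one attempt and no reset: what is moved stays moved. The work goes in short steps, Python scripts to look and compute and a tool call to move; the robot and the scene stay as the last step left them, time stands still between calls to the robot, and variables do not carry over. Pictures are saved under pics/ and viewed, and the job is handed in when it is done.

Besides the shell and the picture viewer there is one more tool, called after "Request:" by a JSON object that holds its "fn" and its "kwargs", one argument or row to a line. send_rows: Moves the arm, as the interface text tells. Scaled input: -1 to 1 covers 0.03 m each way for a shift and 5 degrees each way for a turn. Its arguments: {"type":"object","properties":{"commands":{"type":"array"},"grip_force":{"type":"number"}},"required":["commands"]}

```bash
ls; mkdir -p pics; python3 - <<'E'
from bench import r
import cv2
s=r.read_state()
print(s, r.hold_point_z)
for n in ("side","top","wrist"):
    cv2.imwrite(f"pics/a_{n}.png", r.camera(n)); c=r.calibration(n); print(n,{k:(v.round(4).tolist() if hasattr(v,'round') else v) for k,v in c.items()})
E
```

```text
pics
{'time': 0.0, 'joint_positions': array([-1.27261368,  0.33287867, -0.06468062,  1.46096474,  0.02159516,
        1.3499247 , -0.08849355]), 'joint_vel': array([-0.00123877, -0.0002554 , -0.00216217, -0.00171233,  0.00237822,
       -0.00099263,  0.00139411]), 'joint_torque': array([ 1.11707075e-03, -6.23253250e+01,  2.55498692e-02, -3.89917874e+01,
       -6.11521932e-02,  3.93564859e-02,  1.21915341e-04]), 'ee_pos': array([0.19695639, 0.5927255 , 0.22173848]), 'eef_rot': array([ 1.59700257e-01,  9.87165275e-01, -7.35525941e-04, -8.24246638e-05]), 'ft_force': array([-0.19870759,  0.35542217, -0.35208324]), 'torque': array([ 0.00472293,  0.00382916, -0.00510119]), 'width': 0.08688626189880902} 0.0187
side {'K': [[385.1332, 0.0, 314.0221], [0.0, 385.1332, 197.9203], [0.0, 0.0, 1.0]], 'dist': [0.0093, 0.0, 0.0, 0.0, 0.0], 'R': [[0.7609, -0.6489, -0.0027], [-0.4435, -0.5171, -0.7321], [0.4737, 0.5582, -0.6812]], 't': [-0.4535, 0.3011, 1.0284]}
top {'K': [[447.6925, 0.0, 314.0971], [0.0, 447.6925, 195.5955], [0.0, 0.0, 1.0]], 'dist': [-0.0911, 0.0, 0.0, 0.0, 0.0], 'R': [[-0.0023, -0.9996, 0.027], [-0.9838, -0.0026, -0.1794], [0.1794, -0.027, -0.9834]], 't': [-0.1315, 0.5553, 1.1286]}
wrist {'K': [[329.7693, 0.0, 320.2326], [0.0, 329.7693, 199.3824], [0.0, 0.0, 1.0]], 'dist': [-0.064, 0.0, 0.0, 0.0, 0.0], 'mount': [[0.0012, -0.9553, -0.2957, 0.0818], [1.0, 0.0011, 0.0005, -0.0012], [-0.0002, -0.2957, 0.9553, -0.1626], [0.0, 0.0, 0.0, 1.0]]}
```

View pics/a_side.png

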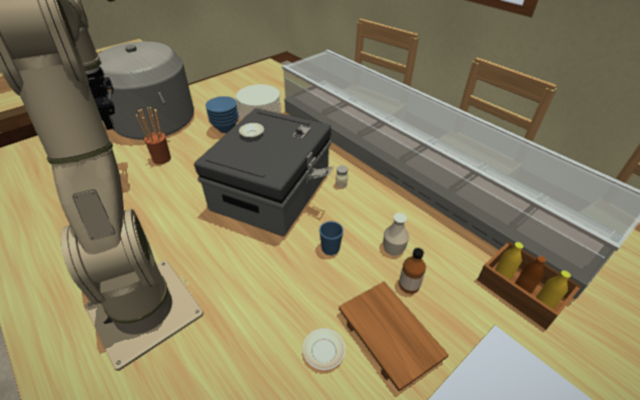

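View pics/a_top.png

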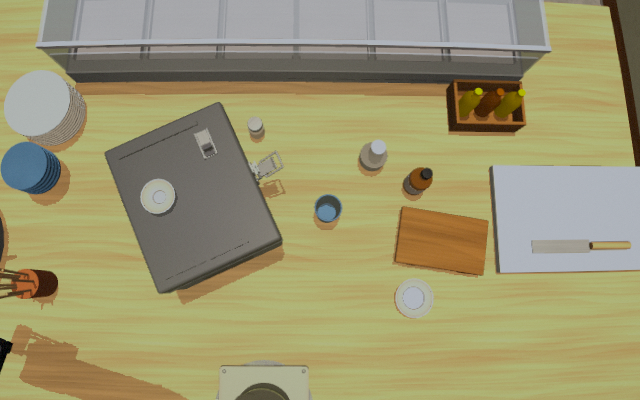

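View pics/a_wrist.png

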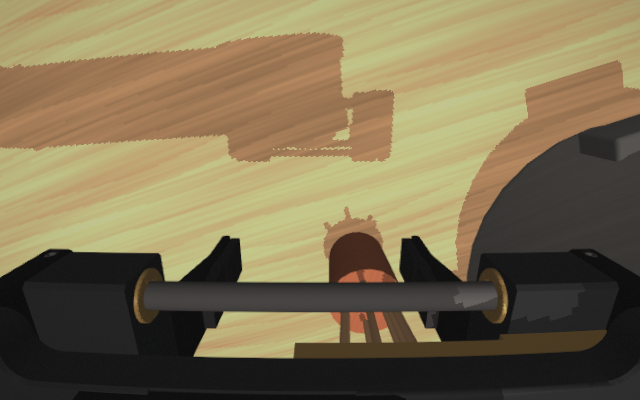

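The top view shows the carrier at about (190,195), the latch at (265,167), the vent at (207,145), the shaker at (256,127) and the teacup at (327,208). I'll enlarge that area to measure it.

```bash
python3 - <<'E'
import cv2
i=cv2.imread("pics/a_top.png")[95:300,95:350]
cv2.imwrite("pics/b_top.png",cv2.resize(i,None,fx=3,fy=3,interpolation=cv2.INTER_CUBIC)[:600])
i=cv2.imread("pics/a_side.png")[100:260,190:360]
cv2.imwrite("pics/b_side.png",cv2.resize(i,None,fx=3.7,fy=3.7,interpolation=cv2.INTER_CUBIC)[:600])
E
```

```text
(no output)
```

View pics/b_top.png

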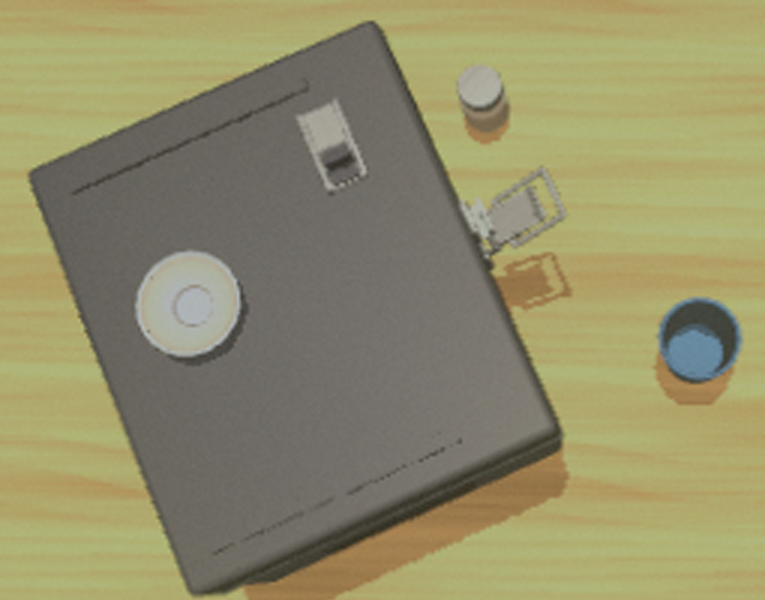

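View pics/b_side.png

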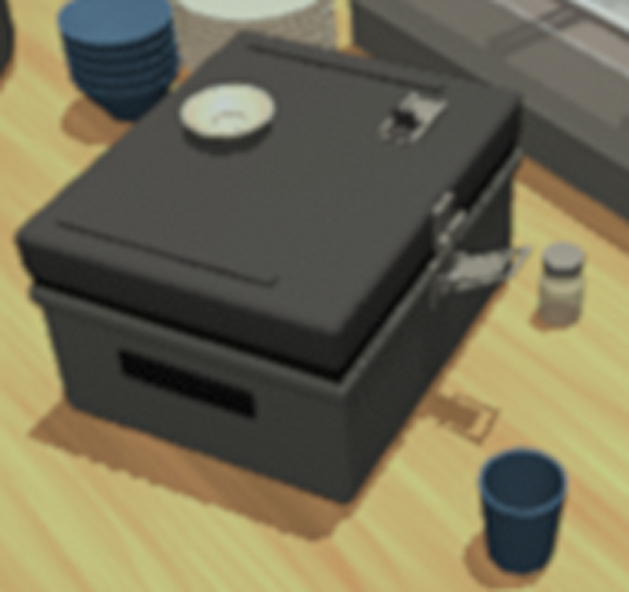

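```bash
cat > h.py <<'E'
import numpy as np, cv2
from bench import r
from scipy.spatial.transform import Rotation as Ro
def cam(n,pose=None):
    c=r.calibration(n); K=np.array(c["K"]);d=np.array(c["dist"],float)
    if n=="wrist":
        s=pose or r.read_state(); M=np.array(c["mount"]); Rt=Ro.from_quat(s["eef_rot"]).as_matrix()
        Rwc=Rt@M[:3,:3]; o=Rt@M[:3,3]+s["ee_pos"]; R=Rwc.T; t=-R@o
    else: R=np.array(c["R"]);t=np.array(c["t"])
    return K,d,R,t
def ray(C,uv):
    K,d,R,t=C; p=cv2.undistortPoints(np.array([[uv]],float),K,d).ravel()
    return -R.T@t, R.T@np.array([p[0],p[1],1])
def onz(C,uv,z):
    o,v=ray(C,uv); return o+v*(z-o[2])/v[2]
def tri(pairs):
    A=np.zeros((3,3));b=np.zeros(3);L=[]
    for C,uv in pairs:
        o,v=ray(C,uv);v=v/np.linalg.norm(v);P=np.eye(3)-np.outer(v,v);A+=P;b+=P@o;L.append((o,P))
    x=np.linalg.solve(A,b); return x,[np.linalg.norm(P@(x-o)) for o,P in L]
def proj(C,X):
    K,d,R,t=C; p,_=cv2.projectPoints(np.array(X,float).reshape(-1,1,3),cv2.Rodrigues(R)[0],t,K,d); return p.reshape(-1,2)
E
python3 - <<'E'
from h import *
T=cam("top");S=cam("side")
f=lambda u,v:(u/3+95-.33,v/3+95-.33)
g=lambda u,v:(u/3.7+190-.36,v/3.7+100-.36)
FF=onz(T,f(375,22),.2195);BF=onz(T,f(32,173),.215);BN=onz(T,f(198,592),.215);FN=onz(T,f(560,435),.2195)
for n,p in dict(FF=FF,BF=BF,BN=BN,FN=FN).items(): print(n,p.round(4))
print([np.linalg.norm(a-b).round(4) for a,b in ((FF,BF),(BF,BN),(BN,FN),(FN,FF))])
# side
sFF=onz(S,g(522,100),.2195);sBF=onz(S,g(243,33),.215);sBN=onz(S,g(18,238),.215);sFN=onz(S,g(340,335),.2195)
for n,p in dict(FF=sFF,BF=sBF,BN=sBN,FN=sFN).items(): print(n,p.round(4))
print([np.linalg.norm(a-b).round(4) for a,b in ((sFF,sBF),(sBF,sBN),(sBN,sFN),(sFN,sFF))])
# rigid fit 2D
def fit(P):
    mod=np.array([[-.15,-.18],[.15,-.18],[.15,.18],[-.15,.18]])
    P=np.array(P)[:,:2];c=P.mean(0);H=mod.T@(P-c);U,_,V=np.linalg.svd(H);R=V.T@U.T
    print("centre",c,"yaw",np.degrees(np.arctan2(R[1,0],R[0,0])),np.linalg.det(R),(P-c-mod@R.T).round(4).tolist()); return c,R
fit([FF,BF,BN,FN]);fit([sFF,sBF,sBN,sFN])
print("board tests: tri vent tab etc")
print(tri([(T,f(340,150)),(S,g(405,112))]))
print('cup rim',onz(T,f(700,338),.085),'shaker top',onz(T,f(481,87),.075))
E
```

```text
FF [0.7479 0.0948 0.2195]
BF [0.6267 0.3591 0.215 ]
BN [0.3097 0.2103 0.215 ]
FN [ 0.4253 -0.054   0.2195]
[np.float64(0.2908), np.float64(0.3502), np.float64(0.2885), np.float64(0.3553)]
FF [0.7466 0.09   0.2195]
BF [0.6266 0.3588 0.215 ]
BN [0.3083 0.2084 0.215 ]
FN [ 0.4312 -0.0575  0.2195]
[np.float64(0.2944), np.float64(0.3521), np.float64(0.293), np.float64(0.3481)]
centre [0.52740574 0.15253601] yaw 114.62277516878426 1.0000000000000004 [[-0.0056, 0.0036], [-0.0018, -0.0048], [0.0084, -0.0036], [-0.001, 0.0048]]
centre [0.52817392 0.14992624] yaw 114.8631935135872 1.0000000000000004 [[-0.008, 0.0005], [-0.0018, -0.0029], [0.0065, -0.0019], [0.0033, 0.0044]]
board tests: tri vent tab etc
(array([0.63416342, 0.11342338, 0.24331226]), [np.float64(0.0023399474300459283), np.float64(0.00233994743004589)])
cup rim [ 0.51891841 -0.16597424  0.085     ] shaker top [0.74547604 0.02622624 0.075     ]
```

The carrier centre comes out at about (0.528, 0.150) with yaw about 114.7°. The vent agrees with that to 3–4 mm. Next I'll locate the chopstick jar near the start pose, and work out a viewing pose over the latch.

```bash
python3 - <<'E'
from h import *
T=cam("top");S=cam("side");W=cam("wrist")
print('jar top',tri([(T,(28,284)),(S,(157,140))]), tri([(S,(157,140)),(W,(363,285))]))
print('stick', [ (onz(S,(150,108),z)).round(3) for z in(.15,.2,.25)])
print('bowl',[onz(T,(32,165),z).round(3) for z in(.08,.12)], 'plates',onz(T,(42,105),.1).round(3))
s=r.read_state();print(Ro.from_quat(s["eef_rot"]).as_matrix().round(3))
C=np.array([.528,.151]);a=np.radians(114.7);X=np.array([np.cos(a),np.sin(a)]);Y=np.array([-X[1],X[0]])
for out in (0,.05,.1,.15): print(out,(C-X*(.15+out)).round(4))
E
```

```text
jar top (array([0.32192032, 0.58775979, 0.09720943]), [np.float64(0.0027966023720576148), np.float64(0.0027966023720576213)]) (array([0.32145853, 0.60182743, 0.08179691]), [np.float64(0.008410462888164749), np.float64(0.008410462888164662)])
stick [array([0.375, 0.729, 0.15 ]), array([0.35 , 0.636, 0.2  ]), array([0.325, 0.542, 0.25 ])]
bowl [array([0.631, 0.622, 0.08 ]), array([0.621, 0.596, 0.12 ])] plates [0.793 0.602 0.1  ]
[[-0.949  0.315 -0.   ]
 [ 0.315  0.949 -0.001]
 [-0.    -0.001 -1.   ]]
0 [0.5907 0.0147]
0.05 [ 0.6116 -0.0307]
0.1 [ 0.6325 -0.0761]
0.15 [ 0.6534 -0.1216]
```

Request:
{"fn": "send_rows", "kwargs": {
  "commands": [
    [0,0,1,0,0,0,1],
    [0,0,1,0,0,0,1],
    [0,0,1,0,0,0,1],
    [0,0,1,0,0,0,1],
    [0,-0.5,1,0,0,0,1],
    [0.2,-0.9,0,0,0,0,1],
    [0.3,-0.9,0,0,0,0,1],
    [0.5,-0.85,0,0,0,-0.5,1],
    [0.55,-0.83,0,0,0,-1,1],
    [0.55,-0.83,0,0,0,-1,1]
  ]
}}

```text
time: 0.98
ee_pos: [0.2547, 0.4443, 0.3726]
eef_rot: [0.263, 0.965, -0.005, -0.003]
ft_force: [0.3, -0.3, 0.2]
width: 0.0282
```

Request:
{"fn": "send_rows", "kwargs": {
  "commands": [
    [0.55,-0.83,0,0,0,-1,1],
    [0.55,-0.83,0,0,0,-1,1],
    [0.55,-0.83,0,0,0,-1,1],
    [0.55,-0.83,0,0,0,-1,1],
    [0.55,-0.83,0,0,0,-1,1],
    [0.55,-0.83,0,0,0,-1,1],
    [0.55,-0.83,0,0,0,-0.9,1],
    [0.55,-0.83,0,0,0,0,1],
    [0.55,-0.83,0,0,0,0,1],
    [0.55,-0.83,0,0,0,0,1]
  ]
}}

```text
time: 1.82
ee_pos: [0.4246, 0.18, 0.3717]
eef_rot: [0.553, 0.833, -0.004, -0.005]
ft_force: [0.5, 0.5, -0.8]
width: 0.0005
```

Request:
{"fn": "send_rows", "kwargs": {
  "commands": [
    [0.7,-0.85,0,0,0,0,1],
    [0.7,-0.85,0,0,0,0,1],
    [0.7,-0.85,0,0,0,0,1],
    [0.7,-0.85,0,0,0,0,1],
    [0.7,-0.85,0,0,0,0,1],
    [0.7,-0.85,0,0,0,0,1],
    [0.7,-0.85,0,0,0,0,1],
    [0.7,-0.85,-0.5,0,0,0,1],
    [0.7,-0.85,-0.7,0,0,0.4,1],
    [0.6,-0.85,-0.7,0,0,0,1]
  ]
}}

```text
time: 2.65
ee_pos: [0.6399, -0.0893, 0.317]
eef_rot: [0.535, 0.845, -0.001, -0.002]
ft_force: [0.7, 1.4, 0.6]
width: 0.0006
```

```bash
python3 - <<'E'
from h import *
s=r.read_state(); print(s["ee_pos"],Ro.from_quat(s["eef_rot"]).as_matrix().round(3).tolist(),s["joint_positions"].round(2),s["time"])
im=r.camera("wrist"); cv2.imwrite("pics/c_w.png",im)
np.savez("pics/c.npz",p=s["ee_pos"],q=s["eef_rot"])
E
```

```text
[ 0.63993092 -0.08926117  0.31704009] [[-0.427, 0.904, -0.004], [0.904, 0.427, 0.0], [0.002, -0.003, -1.0]] [-0.38  0.4   0.64  1.26 -0.23  1.56  0.67] 2.65
```

View pics/c_w.png

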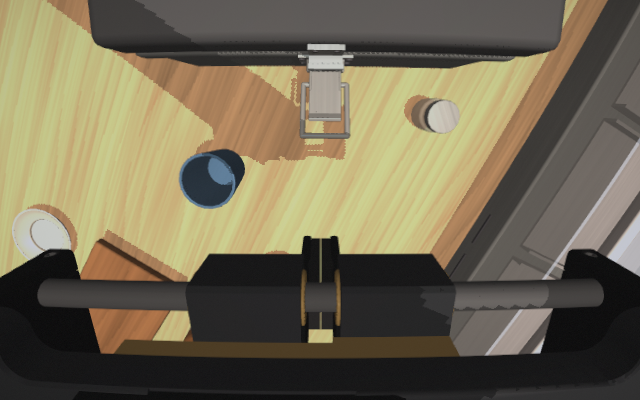

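```bash
python3 - <<'E'
import cv2
i=cv2.imread("pics/c_w.png")[25:155,240:410]
cv2.imwrite("pics/c_z.png",cv2.resize(i,None,fx=4.5,fy=4.5,interpolation=cv2.INTER_CUBIC))
E
```

```text
(no output)
```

View pics/c_z.png

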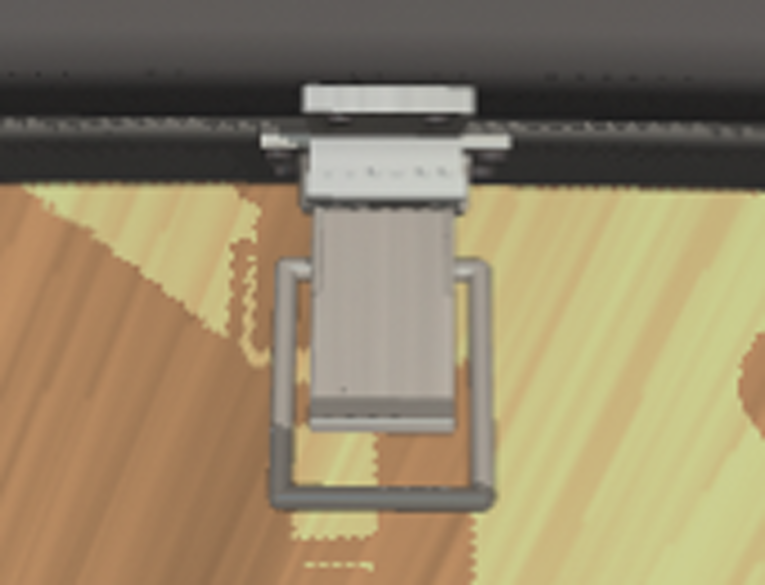

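```bash
cat >> h.py <<'E'
C0=np.array([.528,.151]);YAW=np.radians(114.7)
def set_(c,y):
    global C0,YAW; C0=np.array(c);YAW=y
def toC(p):
    X=np.array([np.cos(YAW),np.sin(YAW)]);Y=np.array([-X[1],X[0]]);d=np.asarray(p)[:2]-C0
    return np.array([-(d@X)-.15, d@Y, p[2]])*1000   # out, y, z in mm
def toW(out,y,z):
    X=np.array([np.cos(YAW),np.sin(YAW)]);Y=np.array([-X[1],X[0]])
    return np.r_[C0-X*(.15+out/1000)+Y*y/1000, z/1000]
E
python3 - <<'E'
from h import *
d=np.load("pics/c.npz"); W=cam("wrist",dict(ee_pos=d["p"],eef_rot=d["q"]))
k=lambda u,v:((u+.5)/4.5+240-.5,(v+.5)/4.5+25-.5)
o,_=ray(W,(320,200)); print('cam',toC(o))
print('tcp',toC(d["p"]))
for n,(u,v,z) in dict(plateL=(303,112,.216),plateR=(475,112,.216),plateBackL=(303,87,.216),lipoutL=(305,205,.201),lipoutR=(468,205,.201),lipinL=(305,140,.201),tipL=(310,425,.172),tipR=(455,425,.172),barL=(270,498,.178),barR=(495,498,.178)).items():
    print(n,toC(onz(W,k(u,v),z)).round(1))
# edges of carrier lid top front
for u in (100,200,450,550): print(u)
print('cup',toC(onz(W,(208,180),.085)).round(0),'shaker',toC(onz(W,(442,116),.075)).round(0))
E
```

```text
cam [3.46228414e+01 1.43509551e-01 4.79788727e+02]
tcp [115.05148319  -1.29292128 317.04008802]
plateL [ -0.8  11.1 216. ]
plateR [ -1.1 -17.3 216. ]
plateBackL [ -4.7  11.1 216. ]
lipoutL [ 12.7  11.3 201. ]
lipoutR [ 12.3 -17.5 201. ]
lipinL [  1.8  11.3 201. ]
tipL [ 52.7  11.4 172. ]
tipR [ 52.3 -18.  172. ]
barL [ 66.8  19.2 178. ]
barR [ 66.3 -26.1 178. ]
100
200
450
550
cup [132. 139.  85.] shaker [  52. -146.   75.]
```

```bash
python3 - <<'E'
from h import *
d=np.load("pics/c.npz"); W=cam("wrist",dict(ee_pos=d["p"],eef_rot=d["q"]))
im=cv2.imread("pics/c_w.png"); g=cv2.cvtColor(im,cv2.COLOR_BGR2GRAY)
hsv=cv2.cvtColor(im,cv2.COLOR_BGR2HSV)
# dark (carrier, low saturation) bottom boundary along columns
for u in (140,170,200,230,260,390,420,450,480,510,530):
    col=hsv[:120,u,1]; g_=g[:120,u].astype(int)
    e=np.argmax(np.abs(np.diff(col.astype(int)))) 
    # strong brightness edges in upper part
    ds=np.diff(g_); ee=[(i,int(ds[i])) for i in range(20,110) if abs(ds[i])>12]
    print(u,e,ee[:8])
E
```

```text
140 55 [(52, 34), (56, 52), (57, 21), (71, 45)]
170 57 [(25, -23), (51, 45), (57, 22), (58, 41), (59, 17), (94, 45)]
200 65 [(50, 28), (51, 14), (65, 50), (66, 32)]
230 65 [(40, -20), (50, 20), (51, 23), (54, -20), (55, -13), (65, 88)]
260 64 [(50, 37), (52, 18), (53, -14), (54, -19), (64, 30), (65, 66), (66, 40), (75, -27)]
390 65 [(51, 56), (52, 18), (54, -16), (55, -19), (56, -16), (65, 21), (66, 70), (67, 53)]
420 66 [(52, 39), (53, 26), (55, -17), (56, -19), (57, -13), (66, 23), (67, 119), (94, -36)]
450 67 [(52, 15), (53, 33), (54, 20), (55, -18), (57, -15), (67, 66), (68, 56), (99, -20)]
480 60 [(54, 63), (57, -20), (58, -17), (60, 50), (61, 78)]
510 59 [(55, 68), (58, -18), (59, 59), (60, 50)]
530 54 [(54, 46), (55, 94), (84, -34)]
```

```bash
python3 - <<'E'
from h import *
d=np.load("pics/c.npz"); W=cam("wrist",dict(ee_pos=d["p"],eef_rot=d["q"]))
P=np.array([onz(W,p,.165) for p in [(170,51.3),(200,50.8),(230,50.6),(260,50.6),(390,51.6),(420,52.6),(450,53.4),(480,54.2),(510,55.2)]])
Q=np.array([toC(p) for p in P]); print(Q.round(1)); m=np.polyfit(Q[:,1],Q[:,0],1);print(m)
P=np.array([onz(W,p,.165-.02) for p in [(230,65.5),(260,65.3),(390,66.3),(420,67),(450,67.8)]])
Q=np.array([toC(p) for p in P]); print(Q.round(1)); m2=np.polyfit(Q[:,1],Q[:,0],1);print(m2)
E
```

```text
[[  -6.6  136.7  165. ]
 [  -6.6  109.1  165. ]
 [  -6.6   81.9  165. ]
 [  -6.5   55.   165. ]
 [  -7.   -60.7  165. ]
 [  -6.9  -87.7  165. ]
 [  -7.  -115.   165. ]
 [  -7.4 -142.7  165. ]
 [  -7.7 -170.9  165. ]]
[ 3.14453677e-03 -6.84873648e+00]
[[   4.3   87.8  145. ]
 [   4.1   58.9  145. ]
 [   3.6  -65.4  145. ]
 [   3.5  -94.4  145. ]
 [   3.4 -123.7  145. ]]
[0.00417348 3.87202947]
```

```bash
python3 - <<'E'
s=open("h.py").read()
import numpy as np
a=np.radians(114.7);X=np.array([np.cos(a),np.sin(a)]);Y=np.array([-X[1],X[0]])
c=np.array([.528,.151])+X*.0043-Y*.0031; print(c)
s=s.replace("C0=np.array([.528,.151]);YAW=np.radians(114.7)",f"C0=np.array([{c[0]:.5f},{c[1]:.5f}]);YAW=np.radians(114.7)")
open("h.py","w").write(s)
E
python3 - <<'E'
from h import *
s=r.read_state()
print(toC(s["ee_pos"]), C0)
print(toW(70,0,165),toW(90,0,200), toW(0,0,0)-toW(10,0,0))
W=cam("wrist"); im=cv2.imread("pics/c_w.png")
print(proj(W,[toW(57,0,172),toW(14,0,201),toW(2,0,216),s["ee_pos"]]).round(1))
print(proj(cam("top"),[toW(57,0,172),toW(14,0,201),toW(-70,-76,243)]).round(1),proj(cam("side"),[toW(57,0,172),toW(14,0,201),toW(-70,-76,243)]).round(1))
E
```

```text
[0.52901955 0.15620197]
[124.68653327   4.60784657 310.91189507] [0.52902 0.1562 ]
[ 0.62095076 -0.0436718   0.165     ] [ 0.6293081  -0.06184196  0.2       ] [-0.00417867  0.00908508  0.        ]
[[328.3 113.5]
 [329.4  58.3]
 [329.9  38.3]
 [322.  252.9]]
[[273.8 161.8]
 [256.1 166. ]
 [206.6 146.7]] [[325.4 171.5]
 [312.7 160.4]
 [298.8 129.9]]
```

```bash
python3 - <<'E'
from h import *
s=r.read_state(); im=r.camera("wrist"); print(s["joint_vel"].round(3), s["ft_force"].round(2))
W=cam("wrist",s)
P=proj(W,[toW(57,0,172),toW(16,-14,201),toW(16,14,201),toW(4,-14,216),toW(4,14,216),toW(67,23,178),toW(67,-23,178),toW(57,15,172),toW(57,-15,172)])
print(toC(s["ee_pos"]))
z=cv2.resize(im[25:155,240:410],None,fx=4.5,fy=4.5,interpolation=cv2.INTER_CUBIC)
for p in P: cv2.circle(z,tuple(int(a) for a in ((p-[240,25])*4.5)),3,(0,0,255),1)
cv2.imwrite("pics/d_z.png",z)
E
```

```text
[-0.053 -0.055 -0.007  0.06   0.08   0.057 -0.144] [-4.31 -2.83 -4.81]
[124.68653327   4.60784657 310.91189507]
```

View pics/d_z.png

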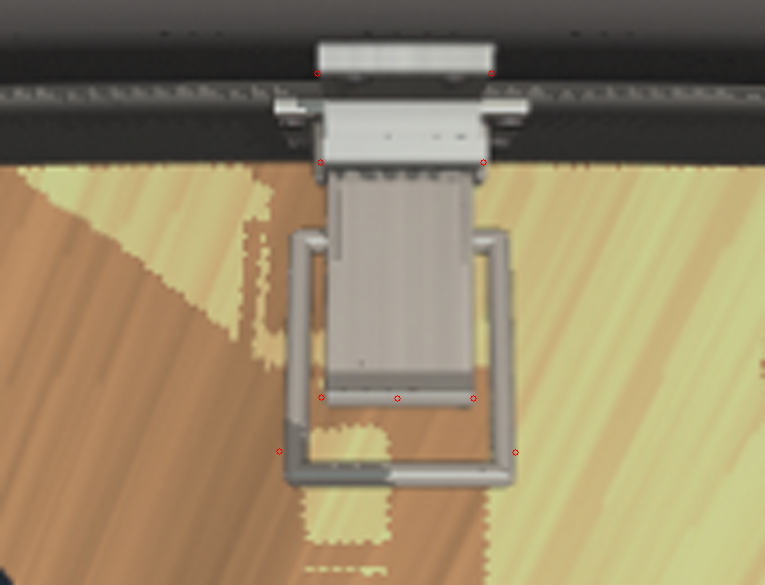

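The model points fall on the keeper, lip and lever tip to within about 1 mm, so the carrier pose is good. Next I go down outside the loop with closed, vertical fingers.

```bash
cat >> h.py <<'E'
def go(out,y,z):
    s=r.read_state(); d=(toW(out,y,z)-s["ee_pos"])*1000
    R=Ro.from_quat(s["eef_rot"]).as_matrix()
    print("t",round(s["time"],2),"C",toC(s["ee_pos"]).round(1),"F",s["ft_force"].round(1),"need mm",d.round(1),"units",(d/30).round(2),"xang",np.degrees(np.arctan2(R[1,0],R[0,0])).round(2),"z",R[:,2].round(3))
E
python3 -c "
from h import *
go(90,0,156)"
```

```text
t 2.75 C [122.    5.  312.5] F [-0.2 -0.1 -0.9] need mm [  -8.9   31.2 -156.5] units [-0.3   1.04 -5.22] xang 114.76 z [-0.012 -0.003 -1.   ]
```

Request:
{"fn": "send_rows", "kwargs": {
  "commands": [
    [-0.04,0.15,-0.7,0,0,0,1],
    [-0.04,0.15,-0.7,0,0,0,1],
    [-0.04,0.15,-0.7,0,0,0,1],
    [-0.04,0.15,-0.7,0,0,0,1],
    [-0.04,0.15,-0.7,0,0,0,1],
    [-0.04,0.15,-0.7,0,0,0,1],
    [-0.04,0.15,-0.6,0,0,0,1],
    [0,0,-0.3,0,0,0,1],
    [0,0,0,0,0,0,1]
  ]
}}

```text
time: 3.5
ee_pos: [0.6277, -0.0584, 0.1535]
eef_rot: [0.54, 0.842, -0.005, -0.005]
ft_force: [0.4, -0.3, 0.4]
width: 0.0007
```

```bash
python3 -c "
from h import *
go(72,0,158)
im=r.camera('wrist');cv2.imwrite('pics/e_w.png',im)"
```

```text
t 3.5 C [ 86.2   0.  153.5] F [ 0.4 -0.3  0.4] need mm [-5.9 12.9  4.5] units [-0.2   0.43  0.15] xang 114.69 z [-0.013 -0.002 -1.   ]
```

View pics/e_w.png

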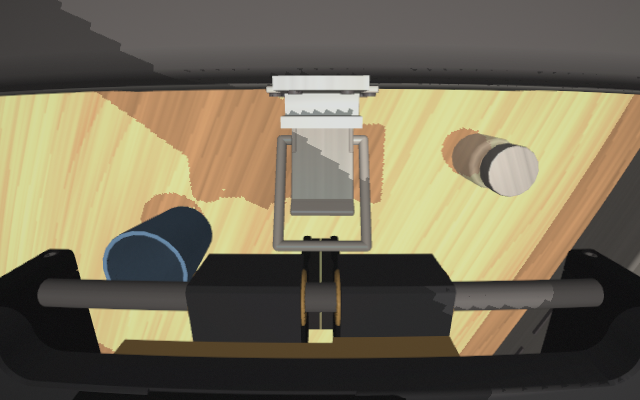

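Request:
{"fn": "send_rows", "kwargs": {
  "commands": [
    [-0.08,0.18,0.03,0,0,0,1],
    [-0.08,0.18,0.03,0,0,0,1],
    [-0.08,0.18,0.03,0,0,0,1],
    [-0.06,0.13,0,0,0,0,1],
    [0,0,0,0,0,0,1]
  ]
}}

```text
time: 3.97
ee_pos: [0.6224, -0.0417, 0.1653]
eef_rot: [0.542, 0.841, -0.003, 0.002]
ft_force: [0.1, 0.3, -0.3]
width: 0.0005
```

```bash
python3 -c "
from h import *
go(44,0,180)
im=r.camera('wrist');cv2.imwrite('pics/f_w.png',im[:300])"
```

```text
t 3.97 C [ 68.8  -2.2 165.3] F [ 0.1  0.3 -0.3] need mm [-12.4  21.6  14.7] units [-0.41  0.72  0.49] xang 114.42 z [-0.    -0.006 -1.   ]
```

View pics/f_w.png

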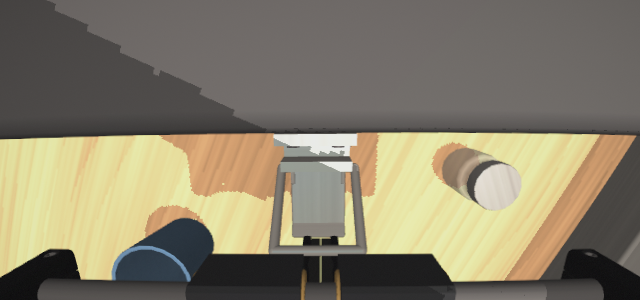

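Request:
{"fn": "send_rows", "kwargs": {
  "commands": [
    [-0.1,0.05,-0.28,0,0,0,1],
    [0,0,0,0,0,0,1]
  ]
}}

```text
time: 4.18
ee_pos: [0.6198, -0.04, 0.1569]
eef_rot: [0.541, 0.841, -0.002, 0.002]
ft_force: [0.6, -0.4, -0.6]
width: 0.0005
```

```bash
python3 -c "
from h import *
go(60,0,163)"
```

```text
t 4.18 C [ 66.2  -0.4 156.9] F [ 0.6 -0.4 -0.6] need mm [-3.   5.4  6.1] units [-0.1   0.18  0.2 ] xang 114.45 z [ 0.001 -0.006 -1.   ]
```

Request:
{"fn": "send_rows", "kwargs": {
  "commands": [
    [-0.08,0.17,0.15,0,0,0,1],
    [-0.08,0.17,0.15,0,0,0,1],
    [-0.08,0.17,0.15,0,0,0,1],
    [0,0,0,0,0,0,1]
  ]
}}

```text
time: 4.52
ee_pos: [0.611, -0.0231, 0.1705]
eef_rot: [0.542, 0.841, -0.003, 0.001]
ft_force: [-0.6, 0.0, -0.8]
width: 0.0007
```

```bash
python3 -c "
from h import *
go(44,0,180)
im=r.camera('wrist');cv2.imwrite('pics/g_w.png',im[:300])"
```

```text
t 4.52 C [ 47.2   0.5 170.5] F [-0.6  0.  -0.8] need mm [-0.9  3.1  9.5] units [-0.03  0.1   0.32] xang 114.42 z [-0.001 -0.006 -1.   ]
```

View pics/g_w.png

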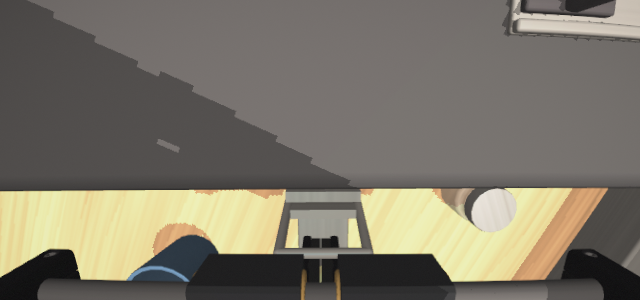

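Request:
{"fn": "send_rows", "kwargs": {
  "commands": [
    [-0.05,0.1,0.16,0,0,0,1],
    [-0.05,0.1,0.1,0,0,0,1],
    [0,0,0,0,0,0,1]
  ]
}}

```text
time: 4.82
ee_pos: [0.6078, -0.017, 0.1789]
eef_rot: [0.542, 0.841, -0.003, 0.001]
ft_force: [0.2, 0.3, 0.6]
width: 0.0004
```

```bash
python3 -c "
from h import *
go(43,0,180)
im=r.camera('side');cv2.imwrite('pics/h_s.png',cv2.resize(im[90:240,220:400],None,fx=4,fy=4,interpolation=cv2.INTER_CUBIC))"
```

```text
t 4.82 C [ 40.3   0.9 178.9] F [0.2 0.3 0.6] need mm [ 1.9 -2.1  1.1] units [ 0.06 -0.07  0.04] xang 114.41 z [-0.001 -0.006 -1.   ]
```

View pics/h_s.png

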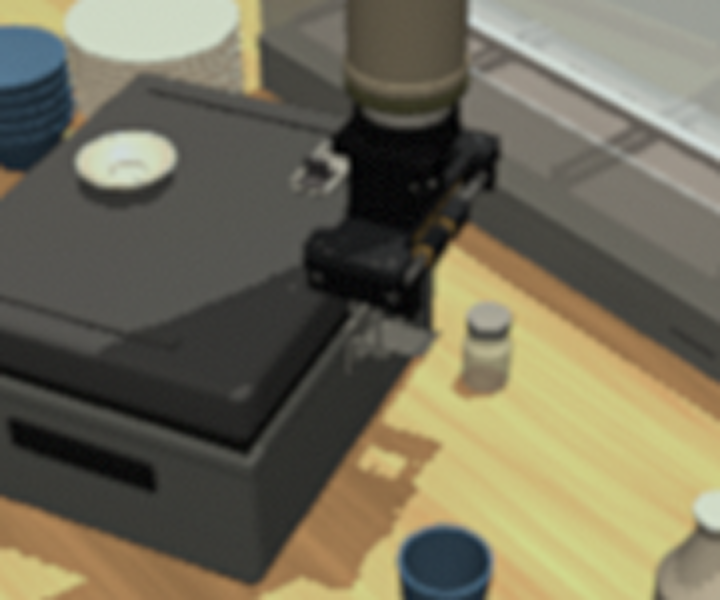

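```bash
python3 - <<'E'
from h import *
S=cam("side");W=cam("wrist")
for a in (1.4,1.6,1.8,2.0,2.2,2.4,2.6):
    th=a+.115; o,z=12+52*np.sin(th),145-52*np.cos(th); P=[toW(o,15,z),toW(o,-15,z)]
    print(a,round(o,1),round(z,1),((proj(S,P)-[220,90])*4).round(0).tolist(), proj(W,P).round(0).tolist())
s=r.read_state()
print('tcp',((proj(S,[s["ee_pos"]])-[220,90])*4).round(0),proj(W,[s["ee_pos"]]))
E
```

```text
1.4 63.9 142.1 [[421.0, 369.0], [437.0, 347.0]] [[301.0, 259.0], [346.0, 259.0]]
1.6 63.5 152.5 [[421.0, 359.0], [436.0, 337.0]] [[300.0, 266.0], [347.0, 266.0]]
1.8 60.9 162.5 [[418.0, 348.0], [434.0, 326.0]] [[299.0, 271.0], [348.0, 271.0]]
2.0 56.5 171.9 [[413.0, 337.0], [429.0, 315.0]] [[298.0, 272.0], [349.0, 272.0]]
2.2 50.3 180.2 [[406.0, 326.0], [422.0, 304.0]] [[296.0, 270.0], [351.0, 270.0]]
2.4 42.5 187.1 [[397.0, 317.0], [413.0, 295.0]] [[295.0, 263.0], [352.0, 263.0]]
2.6 33.5 192.3 [[386.0, 308.0], [402.0, 286.0]] [[294.0, 252.0], [354.0, 252.0]]
tcp [[402. 314.]] [[321.95190606 252.85680335]]
```

```bash
python3 -c "
from h import *
go(43,0,180)
im=r.camera('side');cv2.imwrite('pics/i_s.png',cv2.resize(im[145:195,290:350],None,fx=12,fy=12,interpolation=cv2.INTER_CUBIC))
im=r.camera('wrist');cv2.imwrite('pics/i_w.png',cv2.resize(im[170:300,240:400],None,fx=4.5,fy=4.5,interpolation=cv2.INTER_CUBIC))"
```

```text
t 4.87 C [ 40.6   0.9 178.8] F [-0.  -0.   0.2] need mm [ 1.8 -1.8  1.2] units [ 0.06 -0.06  0.04] xang 114.41 z [-0.001 -0.006 -1.   ]
```

View pics/i_s.png

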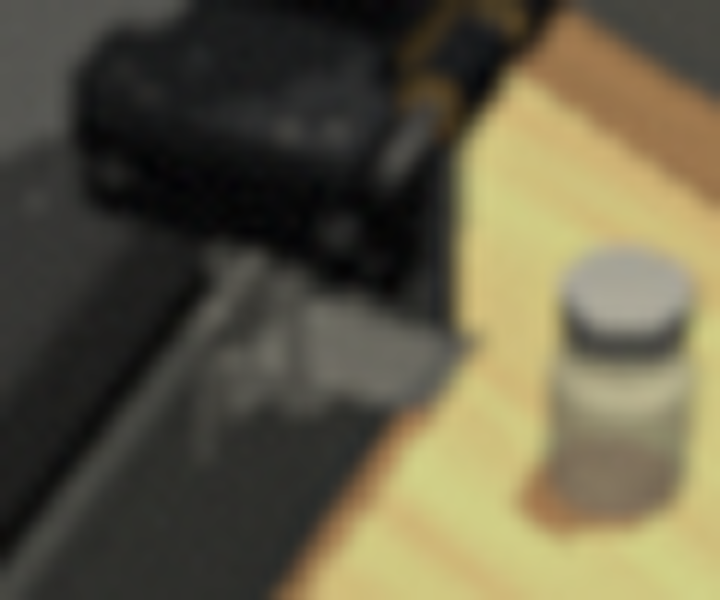

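View pics/i_w.png

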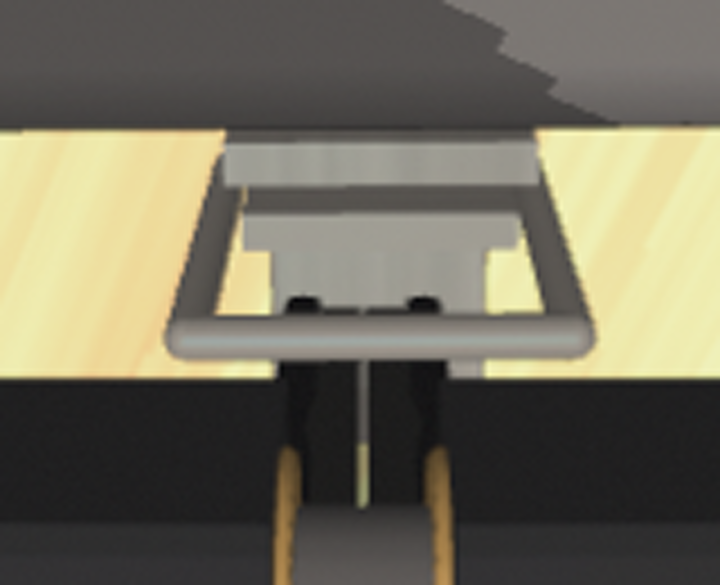

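The fingers went over the lever and pushed it down to about 1.6, with the loop leaning on them. Nothing was strained. I'll withdraw, tilt the tool 25° so the fingers point down and in, and come in below the lever tip.

Request:
{"fn": "send_rows", "kwargs": {
  "commands": [
    [0.18,-0.38,0,0,0,0,1],
    [0.3,-0.65,0,0,0,0,1],
    [0.35,-0.76,0,0,0,0,1],
    [0.3,-0.65,0,0,0,0,1],
    [0,0,0,0.91,0.42,0,1],
    [0,0,0,0.91,0.42,0,1],
    [0,0,0,0.91,0.42,0,1],
    [0,0,0,0.91,0.42,0,1],
    [0,0,0,0.91,0.42,0,1],
    [0,0,0,0,0,0,1]
  ]
}}

```text
time: 5.8
ee_pos: [0.6444, -0.1022, 0.1756]
eef_rot: [0.526, 0.82, 0.121, -0.188]
ft_force: [0.1, -2.2, -1.1]
width: 0.0005
```

```bash
python3 -c "
from h import *
go(110,0,110)
s=r.read_state();print(s['joint_positions'].round(2)); R=Ro.from_quat(s['eef_rot']).as_matrix();print(R.round(3))
im=r.camera('wrist');cv2.imwrite('pics/j_w.png',im[:300])"
```

```text
t 5.8 C [133.    3.2 175.6] F [ 0.1 -2.2 -1.1] need mm [ -6.7  22.2 -65.6] units [-0.22  0.74 -2.19] xang 114.65 z [-0.182  0.397 -0.9  ]
[-0.03  0.7   0.51  1.19 -0.61  1.68  0.9 ]
[[-0.375  0.909 -0.182]
 [ 0.818  0.417  0.397]
 [ 0.437  0.    -0.9  ]]
```

View pics/j_w.png

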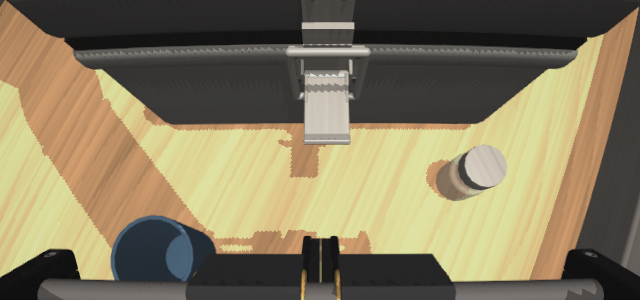

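The loop fell inward and its bar at (328,50) now leans on the keeper. The lever tip is at (327,143). I'll work out the lever angle.

```bash
python3 - <<'E'
from h import *
W=cam("wrist")
for a in (1.0,1.2,1.4,1.6,1.8,2.0):
    th=a+.115; o,z=12+52*np.sin(th),145-52*np.cos(th); P=[toW(o,15,z),toW(o,-15,z)]
    print(a,round(o,1),round(z,1), proj(W,P).round(0).tolist())
print(proj(W,[toW(18.5,0,198.5)]))
im=cv2.imread('pics/j_w.png');cv2.imwrite('pics/j_z.png',cv2.resize(im[0:160,240:420],None,fx=3.7,fy=3.7,interpolation=cv2.INTER_CUBIC))
E
```

```text
1.0 58.7 122.1 [[305.0, 151.0], [345.0, 151.0]]
1.2 62.3 131.8 [[304.0, 152.0], [346.0, 152.0]]
1.4 63.9 142.1 [[303.0, 149.0], [348.0, 150.0]]
1.6 63.5 152.5 [[303.0, 144.0], [349.0, 144.0]]
1.8 60.9 162.5 [[302.0, 135.0], [350.0, 135.0]]
2.0 56.5 171.9 [[301.0, 123.0], [352.0, 123.0]]
[[327.08128048  37.1894839 ]]
```

View pics/j_z.png

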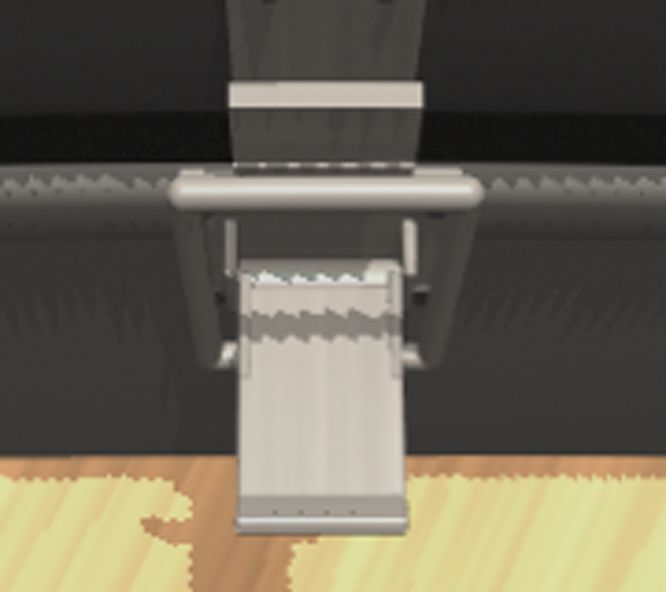

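Request:
{"fn": "send_rows", "kwargs": {
  "commands": [
    [-0.05,0.2,-0.75,0,0,0,1],
    [-0.05,0.2,-0.75,0,0,0,1],
    [-0.05,0.2,-0.7,0,0,0,1],
    [0,0,-0.05,0,0,0,1]
  ]
}}

```text
time: 6.18
ee_pos: [0.6423, -0.086, 0.1077]
eef_rot: [0.526, 0.823, 0.118, -0.179]
ft_force: [-1.0, 0.7, -1.3]
width: 0.0006
```

```bash
python3 -c "
from h import *
go(72,0,110)"
```

```text
t 6.18 C [117.4  -1.7 107.7] F [-1.   0.7 -1.3] need mm [-20.5  40.5   2.3] units [-0.68  1.35  0.08] xang 114.85 z [-0.171  0.383 -0.908]
```

Request:
{"fn": "send_rows", "kwargs": {
  "commands": [
    [-0.17,0.34,0.0,0,0,0,1],
    [-0.17,0.34,0.0,0,0,0,1],
    [-0.17,0.34,0.0,0,0,0,1],
    [-0.15,0.3,0.0,0,0,0,1],
    [0,0,0,0,0,0,1]
  ]
}}

```text
time: 6.6
ee_pos: [0.6232, -0.0442, 0.1115]
eef_rot: [0.525, 0.825, 0.117, -0.174]
ft_force: [0.0, -0.0, 0.2]
width: 0.0001
```

```bash
python3 -c "
from h import *
go(67,0,130)
im=r.camera('wrist');cv2.imwrite('pics/k_w.png',cv2.resize(im[20:280,200:440],None,fx=2.3,fy=2.3))"
```

```text
t 6.6 C [ 71.4  -1.8 111.5] F [ 0.  -0.   0.2] need mm [-3.5  3.2 18.5] units [-0.12  0.11  0.62] xang 115.24 z [-0.165  0.375 -0.912]
```

View pics/k_w.png

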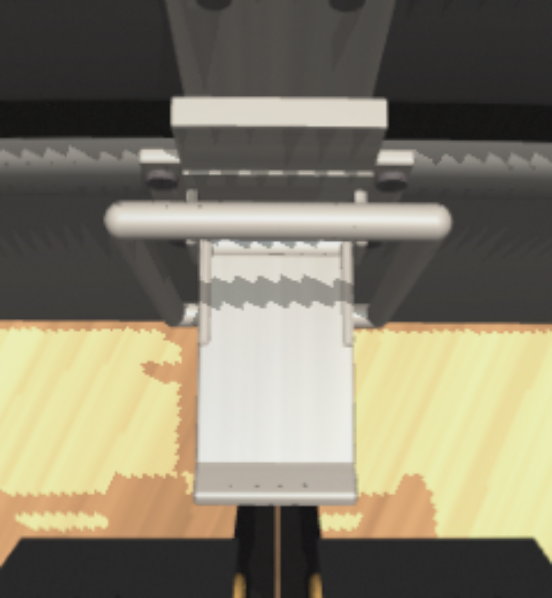

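Request:
{"fn": "send_rows", "kwargs": {
  "commands": [
    [-0.12,0.1,0.4,0,0,0,1],
    [-0.05,0.08,0.35,0,0,0,1],
    [-0.05,0.1,0.35,0,0,0,1],
    [0,0,0,0,0,0,1]
  ]
}}

```text
time: 6.98
ee_pos: [0.6175, -0.0384, 0.1498]
eef_rot: [0.525, 0.825, 0.116, -0.172]
ft_force: [0.2, 0.4, 1.0]
width: 0.0005
```

```bash
python3 -c "
from h import *
go(53,0,162)
im=r.camera('wrist');cv2.imwrite('pics/l_w.png',cv2.resize(im[20:280,200:440],None,fx=2.3,fy=2.3))"
```

```text
t 6.98 C [ 63.8   1.  149.8] F [0.2 0.4 1. ] need mm [-3.6 10.2 12.2] units [-0.12  0.34  0.41] xang 115.17 z [-0.161  0.372 -0.914]
```

View pics/l_w.png

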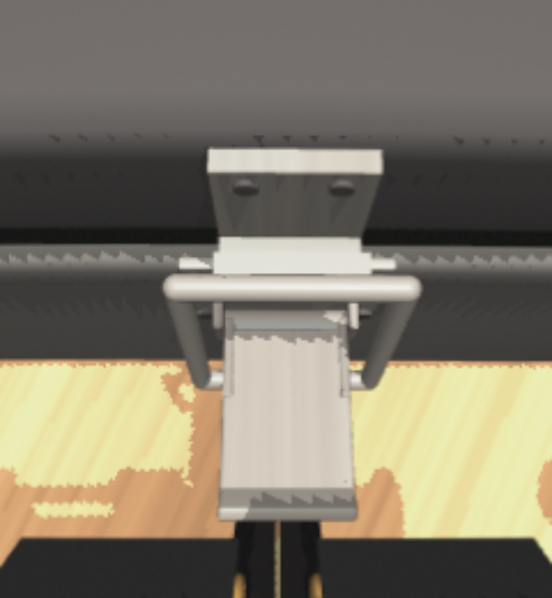

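```bash
cat >> h.py <<'E'
def lev(x0=0,y0=0,f=1,n="wrist",angs=(1.4,1.6,1.8,2.0,2.2,2.4,2.6)):
    W=cam(n)
    for a in angs:
        th=a+.115; o,z=12+52*np.sin(th),145-52*np.cos(th); P=[toW(o,15,z),toW(o,-15,z)]
        print(a,((proj(W,P)-[x0,y0])*f).round(0).tolist())
E
python3 -c "
from h import *
lev(200,20,2.3)"
```

```text
1.4 [[224.0, 534.0], [346.0, 535.0]]
1.6 [[222.0, 534.0], [351.0, 535.0]]
1.8 [[219.0, 525.0], [356.0, 525.0]]
2.0 [[217.0, 504.0], [361.0, 505.0]]
2.2 [[214.0, 473.0], [366.0, 473.0]]
2.4 [[212.0, 430.0], [370.0, 431.0]]
2.6 [[211.0, 379.0], [373.0, 380.0]]
```

Request:
{"fn": "send_rows", "kwargs": {
  "commands": [
    [-0.06,0.17,0.2,0,0,0,1],
    [-0.06,0.17,0.2,0,0,0,1],
    [-0.11,0.23,0.2,0,0,0,1],
    [0,0,0,0,0,0,1]
  ]
}}

```text
time: 7.37
ee_pos: [0.6103, -0.0233, 0.1686]
eef_rot: [0.527, 0.824, 0.115, -0.17]
ft_force: [0.3, -0.7, -0.0]
width: 0.0005
```

```bash
python3 -c "
from h import *
go(36.5,0,174)
lev(200,20,2.3)
im=r.camera('wrist');cv2.imwrite('pics/m_w.png',cv2.resize(im[20:280,200:440],None,fx=2.3,fy=2.3))"
```

```text
t 7.37 C [ 47.1   1.2 168.6] F [ 0.3 -0.7 -0. ] need mm [-3.4 10.1  5.4] units [-0.11  0.34  0.18] xang 114.92 z [-0.159  0.37  -0.915]
1.4 [[228.0, 594.0], [339.0, 594.0]]
1.6 [[226.0, 597.0], [343.0, 597.0]]
1.8 [[223.0, 592.0], [347.0, 592.0]]
2.0 [[221.0, 578.0], [351.0, 578.0]]
2.2 [[219.0, 553.0], [355.0, 553.0]]
2.4 [[217.0, 518.0], [358.0, 518.0]]
2.6 [[216.0, 475.0], [360.0, 476.0]]
```

View pics/m_w.png

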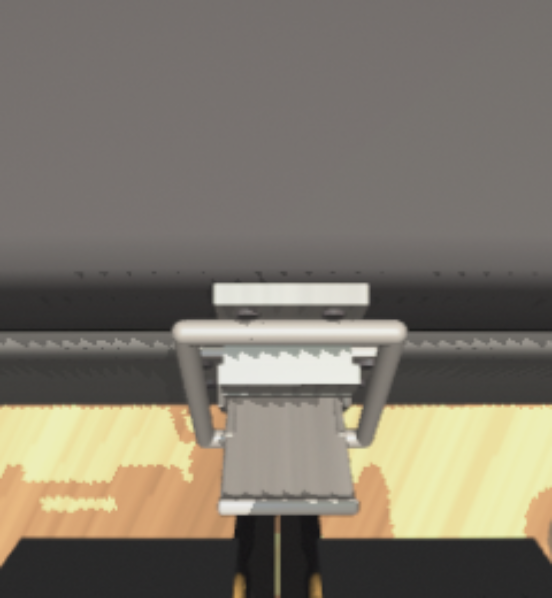

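The lever is at about 2.4, and the bar at (290,332) in this crop now sits inside the lip, near the plate. I'll continue to the stop.

Request:
{"fn": "send_rows", "kwargs": {
  "commands": [
    [-0.06,0.18,0.1,0,0,0,1],
    [-0.06,0.17,0.09,0,0,0,1],
    [0,0,0,0,0,0,1]
  ]
}}

```text
time: 7.67
ee_pos: [0.6071, -0.0173, 0.1715]
eef_rot: [0.53, 0.824, 0.112, -0.167]
ft_force: [2.9, -2.0, -0.9]
width: 0.0005
```

```bash
python3 -c "
from h import *
go(34,0,176)
lev(200,20,2.3,angs=(2.2,2.4,2.5,2.6))
W=cam('wrist')
th=2.715;p=(12+14*np.sin(th),145-14*np.cos(th)); 
for o in (6.5,9.5,14): print('bar',((proj(W,[toW(o,s*23,p[1]+(53**2-(p[0]-o)**2)**.5) for s in(1,-1)])-[200,20])*2.3).round(0).tolist())
im=r.camera('wrist');cv2.imwrite('pics/n_w.png',cv2.resize(im[20:280,200:440],None,fx=2.3,fy=2.3))"
```

```text
t 7.67 C [ 40.2   1.6 171.5] F [ 2.9 -2.  -0.9] need mm [-1.2  6.3  4.5] units [-0.04  0.21  0.15] xang 114.55 z [-0.156  0.362 -0.919]
2.2 [[222.0, 583.0], [355.0, 583.0]]
2.4 [[220.0, 551.0], [358.0, 550.0]]
2.5 [[219.0, 531.0], [360.0, 531.0]]
2.6 [[218.0, 510.0], [361.0, 509.0]]
bar [[171.0, 370.0], [411.0, 369.0]]
bar [[170.0, 385.0], [412.0, 384.0]]
bar [[170.0, 408.0], [413.0, 407.0]]
```

View pics/n_w.png

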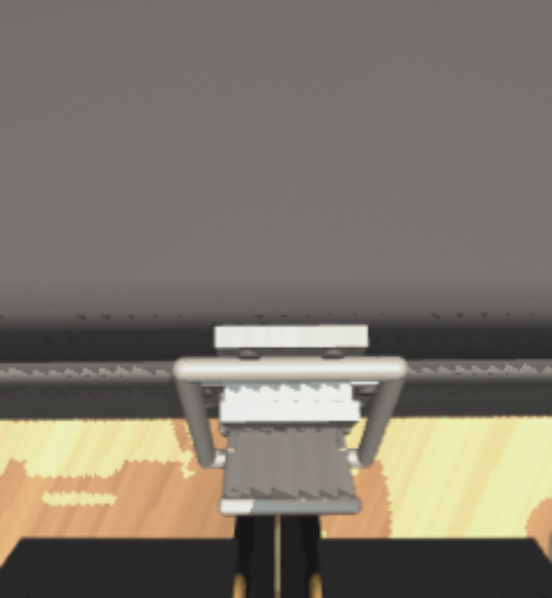

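Request:
{"fn": "send_rows", "kwargs": {
  "commands": [
    [-0.07,0.15,0.08,0,0,0,1],
    [0,0,0,0,0,0,1]
  ]
}}

```text
time: 7.88
ee_pos: [0.6071, -0.0177, 0.1714]
eef_rot: [0.533, 0.823, 0.11, -0.162]
ft_force: [0.6, -0.5, -1.0]
width: 0.0003
```

```bash
python3 -c "
from h import *
go(34,0,176)
lev(200,20,2.3,angs=(2.4,2.5,2.55,2.6))
im=r.camera('wrist');cv2.imwrite('pics/o_w.png',cv2.resize(im[20:280,200:440],None,fx=2.3,fy=2.3))"
```

```text
t 7.88 C [ 40.6   1.8 171.4] F [ 0.6 -0.5 -1. ] need mm [-1.2  6.8  4.6] units [-0.04  0.23  0.15] xang 114.19 z [-0.149  0.354 -0.923]
2.4 [[221.0, 550.0], [359.0, 548.0]]
2.5 [[220.0, 531.0], [360.0, 529.0]]
2.55 [[219.0, 520.0], [361.0, 519.0]]
2.6 [[219.0, 509.0], [361.0, 508.0]]
```

View pics/o_w.png

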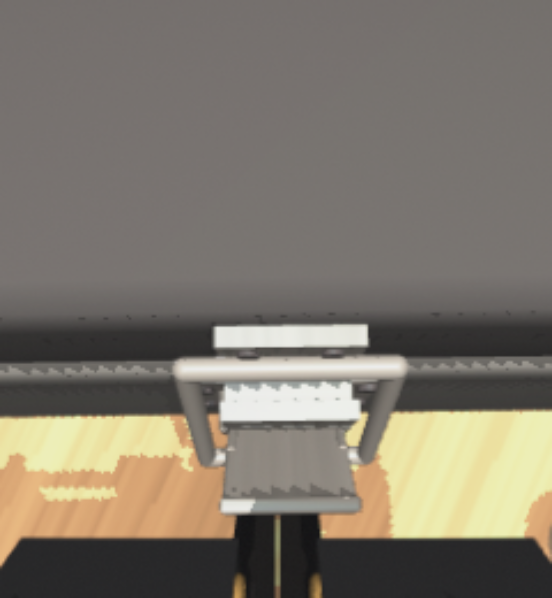

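The lever is at its stop: the tip is in the 2.6 position and a further push didn't move it. The bar leans on the plate behind the lip. I'll withdraw, go above and set the tool vertical.

Request:
{"fn": "send_rows", "kwargs": {
  "commands": [
    [0.2,-0.42,-0.15,0,0,0,1],
    [0.3,-0.65,-0.1,0,0,0,1],
    [0.25,-0.55,0.5,0,0,0,1],
    [0,0,1,-0.91,-0.42,0,1],
    [0,0,0.8,-0.91,-0.42,0,1],
    [0,0,0,-0.91,-0.42,0,1],
    [0,0,0,-0.91,-0.42,0.1,1],
    [0,0,0,-0.3,-0.14,0,1],
    [0,0,0,0,0,0,1]
  ]
}}

```text
time: 8.68
ee_pos: [0.6286, -0.0699, 0.2282]
eef_rot: [0.541, 0.841, 0.004, -0.006]
ft_force: [0.7, -0.1, -0.8]
width: 0.0005
```

```bash
python3 -c "
from h import *
go(40,0,220)
lev(200,20,2.3,angs=(2.2,2.4,2.5,2.6))
im=r.camera('wrist');cv2.imwrite('pics/p_w.png',cv2.resize(im[20:280,200:440],None,fx=2.3,fy=2.3))"
```

```text
t 8.68 C [ 97.    4.  228.2] F [ 0.7 -0.1 -0.8] need mm [-20.2  53.4  -8.2] units [-0.67  1.78 -0.27] xang 114.43 z [-0.005  0.013 -1.   ]
2.2 [[240.0, 308.0], [347.0, 308.0]]
2.4 [[238.0, 283.0], [350.0, 283.0]]
2.5 [[237.0, 268.0], [351.0, 268.0]]
2.6 [[236.0, 251.0], [352.0, 250.0]]
```

View pics/p_w.png

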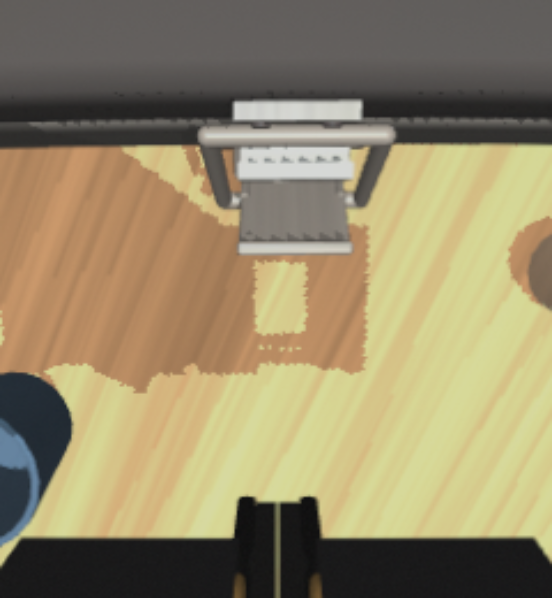

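Request:
{"fn": "send_rows", "kwargs": {
  "commands": [
    [-0.23,0.6,-0.05,0,0,0,1],
    [-0.23,0.6,-0.05,0,0,0,1],
    [-0.2,0.55,-0.1,0,0,0,1],
    [0,0,0,0,0,0,1]
  ]
}}

```text
time: 9.07
ee_pos: [0.6072, -0.0185, 0.2201]
eef_rot: [0.544, 0.839, 0.004, -0.011]
ft_force: [-0.2, 0.2, -0.3]
width: 0.0003
```

```bash
python3 -c "
from h import *
go(38,0,198)
im=r.camera('wrist');cv2.imwrite('pics/q_w.png',cv2.resize(im[150:280,220:420],None,fx=3.8,fy=3.8))"
```

```text
t 9.07 C [ 41.4   1.9 220.1] F [-0.2  0.2 -0.3] need mm [  0.3   3.9 -22.1] units [ 0.01  0.13 -0.74] xang 114.12 z [-0.013  0.019 -1.   ]
```

View pics/q_w.png

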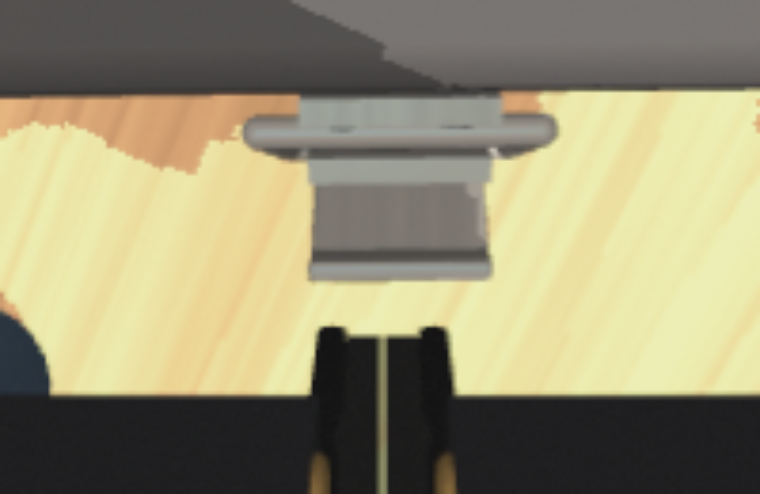

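Request:
{"fn": "send_rows", "kwargs": {
  "commands": [
    [-0.04,0.13,-0.3,0,0,0,1],
    [-0.04,0.1,-0.25,0,0,0,1],
    [0,0,-0.1,0,0,0,1]
  ]
}}

```text
time: 9.37
ee_pos: [0.6056, -0.017, 0.1993]
eef_rot: [0.546, 0.838, 0.004, -0.011]
ft_force: [-0.0, -0.3, -1.0]
width: 0.0005
```

```bash
python3 -c "
from h import *
go(37,0,192)
im=r.camera('wrist');cv2.imwrite('pics/r_w.png',cv2.resize(im[150:280,220:420],None,fx=3.8,fy=3.8))"
```

```text
t 9.37 C [ 39.4   2.8 199.3] F [-0.  -0.3 -1. ] need mm [ 1.5  3.3 -7.3] units [ 0.05  0.11 -0.24] xang 113.77 z [-0.014  0.018 -1.   ]
```

View pics/r_w.png

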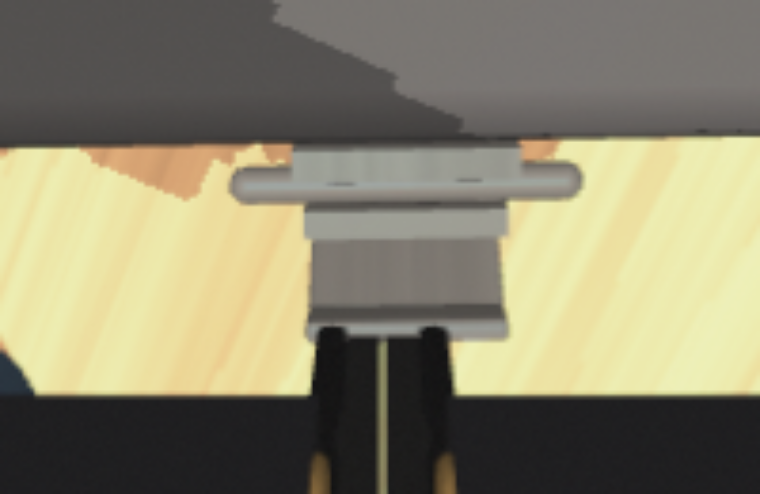

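Request:
{"fn": "send_rows", "kwargs": {
  "commands": [
    [0.02,0.22,0.05,0,0,0.18,1],
    [0,0.02,0,0,0,0,1],
    [0,0,-0.1,0,0,0,1]
  ]
}}

```text
time: 9.67
ee_pos: [0.6062, -0.0112, 0.1971]
eef_rot: [0.54, 0.842, 0.003, -0.011]
ft_force: [-0.1, -0.1, 0.5]
width: 0.0001
```

```bash
python3 -c "
from h import *
go(37,0,190)
im=r.camera('wrist');cv2.imwrite('pics/s_w.png',cv2.resize(im[150:280,220:420],None,fx=3.8,fy=3.8))"
```

```text
t 9.67 C [ 34.3  -0.2 197.1] F [-0.1 -0.1  0.5] need mm [ 1.  -2.5 -7.1] units [ 0.03 -0.08 -0.24] xang 114.61 z [-0.016  0.016 -1.   ]
```

View pics/s_w.png

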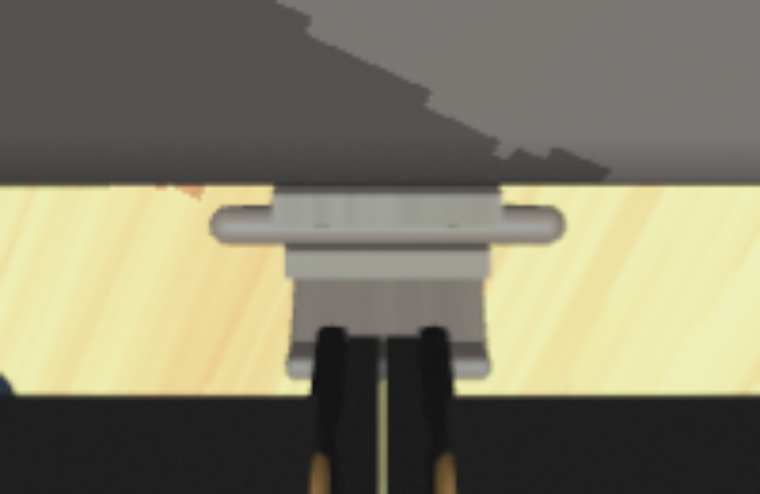

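Request:
{"fn": "send_rows", "kwargs": {
  "commands": [
    [0,0,-0.15,0,0,0,1],
    [0.06,-0.12,-0.15,0,0,0,1],
    [0.08,-0.17,-0.15,0,0,0,1],
    [0.08,-0.17,-0.2,0,0,0,1]
  ]
}}

```text
time: 10.05
ee_pos: [0.6151, -0.0285, 0.1804]
eef_rot: [0.541, 0.841, 0.003, -0.007]
ft_force: [-0.7, -0.7, 1.5]
width: 0.0006
```

```bash
python3 -c "
from h import *
go(57,0,171)
im=r.camera('wrist');cv2.imwrite('pics/t_w.png',cv2.resize(im[80:280,200:440],None,fx=3,fy=3))"
```

```text
t 10.05 C [ 53.8  -1.  180.4] F [-0.7 -0.7  1.5] need mm [ 0.5 -3.3 -9.4] units [ 0.02 -0.11 -0.31] xang 114.54 z [-0.008  0.013 -1.   ]
```

View pics/t_w.png

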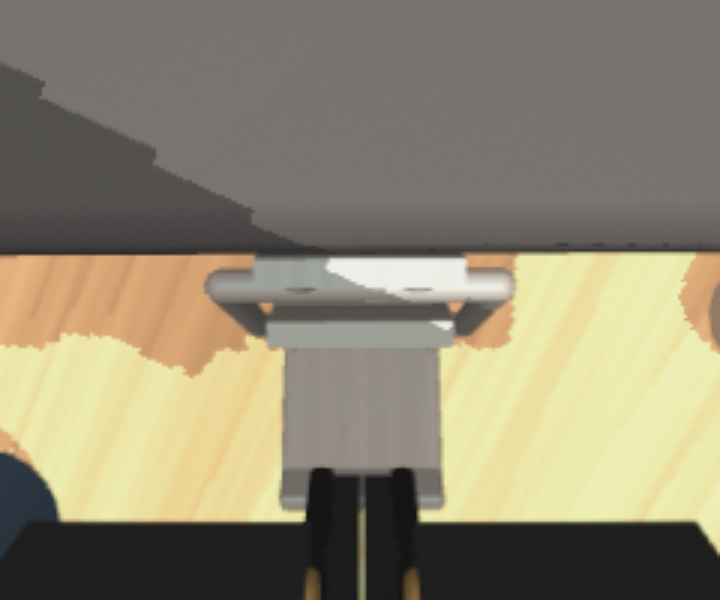

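Request:
{"fn": "send_rows", "kwargs": {
  "commands": [
    [0.03,-0.08,-0.3,0,0,0,1],
    [0.02,-0.04,-0.35,0,0,0,1],
    [0,0,-0.35,0,0,0,1],
    [0,0,-0.1,0,0,0,1]
  ]
}}

```text
time: 10.43
ee_pos: [0.6169, -0.0346, 0.1429]
eef_rot: [0.542, 0.841, 0.003, -0.007]
ft_force: [-0.1, 0.2, -0.1]
width: 0.0005
```

```bash
python3 -c "
from h import *
go(57,0,142)
im=r.camera('wrist');cv2.imwrite('pics/u_w.png',cv2.resize(im[80:280,200:440],None,fx=3,fy=3))
im=r.camera('side');cv2.imwrite('pics/u_s.png',cv2.resize(im[120:220,260:380],None,fx=6,fy=6,interpolation=cv2.INTER_CUBIC))"
```

```text
t 10.43 C [ 6.010e+01 -1.000e-01  1.429e+02] F [-0.1  0.2 -0.1] need mm [-1.4  2.7 -0.9] units [-0.05  0.09 -0.03] xang 114.4 z [-0.008  0.012 -1.   ]
```

View pics/u_w.png

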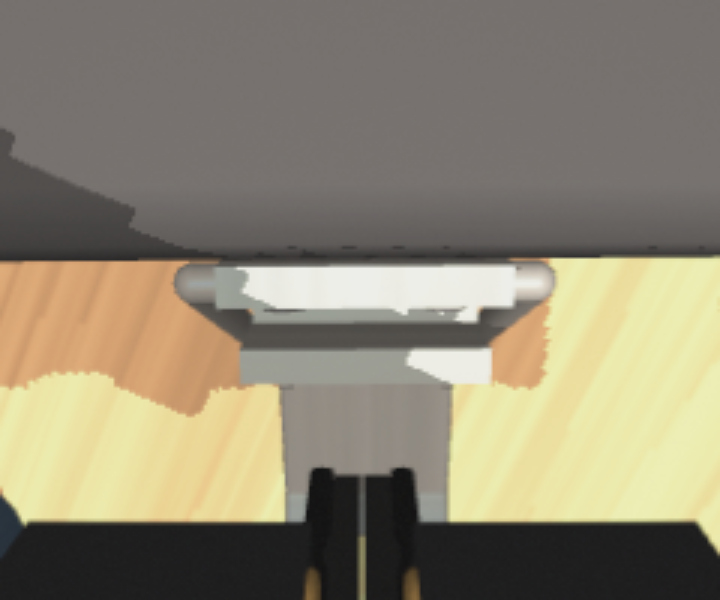

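View pics/u_s.png

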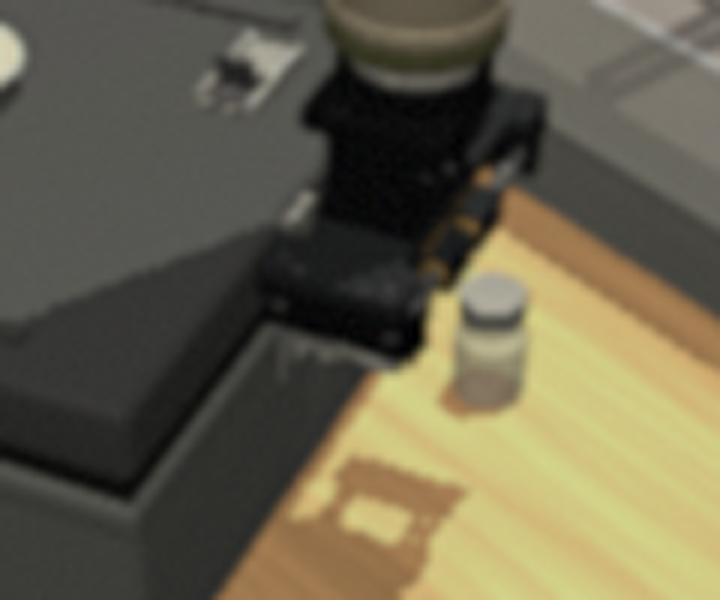

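The lever has come down to about 1.3 with the bar still behind the lip. I'll lift slightly and tilt the tool inward for the pressing phase.

Request:
{"fn": "send_rows", "kwargs": {
  "commands": [
    [0,0,0.35,0,0,0,1],
    [0,0,0.1,0.91,0.42,0,1],
    [0,0,0,0.91,0.42,0,1],
    [0,0,0,0.91,0.42,0,1],
    [0,0,0,0.91,0.42,0,1],
    [0,0,0,0.91,0.42,0,1],
    [0,0,0,0.91,0.42,0,1],
    [0,0,0,0.91,0.42,0,1],
    [0,0,0,0,0,0,1]
  ]
}}

```text
time: 11.28
ee_pos: [0.619, -0.0256, 0.1691]
eef_rot: [0.504, 0.801, 0.178, -0.269]
ft_force: [0.5, -0.3, -1.4]
width: 0.0005
```

```bash
python3 -c "
from h import *
go(54,0,140)
lev(200,40,2.5,angs=(1.,1.2,1.3,1.4,1.6))
im=r.camera('wrist');cv2.imwrite('pics/v_w.png',cv2.resize(im[40:280,200:440],None,fx=2.5,fy=2.5))"
```

```text
t 11.28 C [ 52.8  -5.8 169.1] F [ 0.5 -0.3 -1.4] need mm [ -4.7  -3.5 -29.1] units [-0.16 -0.12 -0.97] xang 115.99 z [-0.251  0.557 -0.792]
1.0 [[225.0, 588.0], [336.0, 589.0]]
1.2 [[221.0, 597.0], [338.0, 599.0]]
1.3 [[220.0, 599.0], [339.0, 601.0]]
1.4 [[218.0, 599.0], [340.0, 600.0]]
1.6 [[214.0, 591.0], [343.0, 593.0]]
```

View pics/v_w.png

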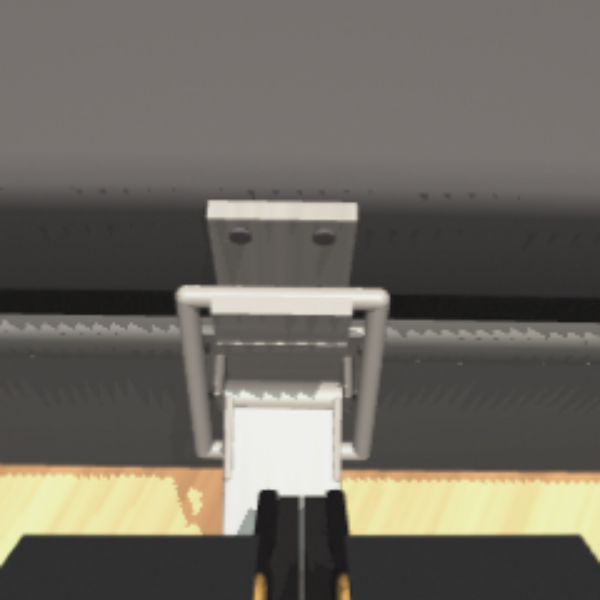

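Request:
{"fn": "send_rows", "kwargs": {
  "commands": [
    [-0.07,-0.08,-0.3,0,0,-0.25,1],
    [-0.07,-0.08,-0.3,0,0,0,1],
    [0,0,-0.3,0,0,0,1],
    [0,0,0,0,0,0,1]
  ]
}}

```text
time: 11.67
ee_pos: [0.6161, -0.0275, 0.1438]
eef_rot: [0.512, 0.799, 0.18, -0.26]
ft_force: [0.6, -0.8, 0.8]
width: 0.0003
```

```bash
python3 -c "
from h import *
go(52,0,125)"
```

```text
t 11.67 C [ 53.3  -2.3 143.8] F [ 0.6 -0.8  0.8] need mm [ -2.7   0.2 -18.8] units [-0.09  0.01 -0.63] xang 115.25 z [-0.231  0.553 -0.801]
```

Request:
{"fn": "send_rows", "kwargs": {
  "commands": [
    [-0.04,0.0,-0.25,0,0,0,1],
    [-0.04,0.02,-0.25,0,0,0,1],
    [-0.02,0.04,-0.2,0,0,0,1]
  ]
}}

```text
time: 11.92
ee_pos: [0.6135, -0.0229, 0.1244]
eef_rot: [0.509, 0.801, 0.18, -0.258]
ft_force: [-0.9, -0.6, 3.7]
width: 0.0003
```

```bash
python3 -c "
from h import *
go(47,0,114)
im=r.camera('wrist');cv2.imwrite('pics/w_w.png',cv2.resize(im[40:280,200:440],None,fx=2.5,fy=2.5))"
```

```text
t 11.92 C [ 48.   -1.9 124.4] F [-0.9 -0.6  3.7] need mm [ -2.2   0.1 -10.4] units [-0.07  0.   -0.35] xang 115.67 z [-0.23   0.552 -0.801]
```

View pics/w_w.png

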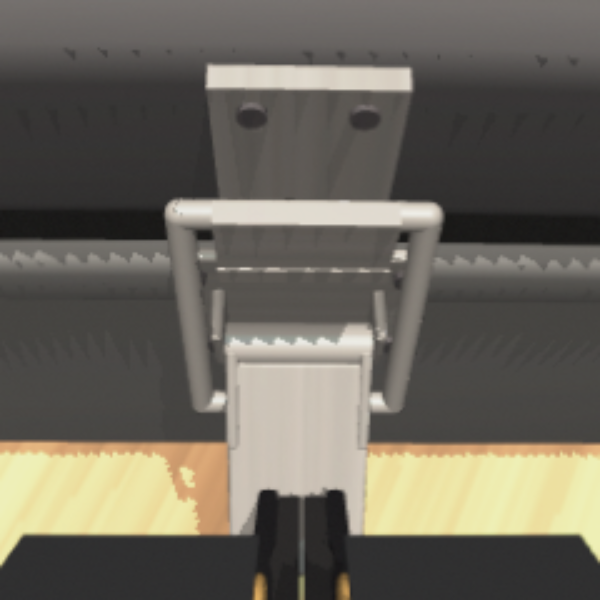

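Request:
{"fn": "send_rows", "kwargs": {
  "commands": [
    [-0.04,0.03,-0.25,0,0,0,1],
    [-0.05,0.1,-0.25,0,0,0,1],
    [-0.07,0.14,-0.22,0,0,0,1]
  ]
}}

```text
time: 12.22
ee_pos: [0.6092, -0.0146, 0.1016]
eef_rot: [0.509, 0.801, 0.181, -0.257]
ft_force: [0.0, -1.4, 2.5]
width: 0.0003
```

```bash
python3 -c "
from h import *
go(38,0,104)
im=r.camera('wrist');cv2.imwrite('pics/x_w.png',cv2.resize(im[40:280,200:440],None,fx=2.5,fy=2.5))"
```

```text
t 12.22 C [ 38.7  -1.5 101.6] F [ 0.  -1.4  2.5] need mm [-1.6 -0.   2.4] units [-0.05 -0.    0.08] xang 115.73 z [-0.228  0.551 -0.802]
```

View pics/x_w.png

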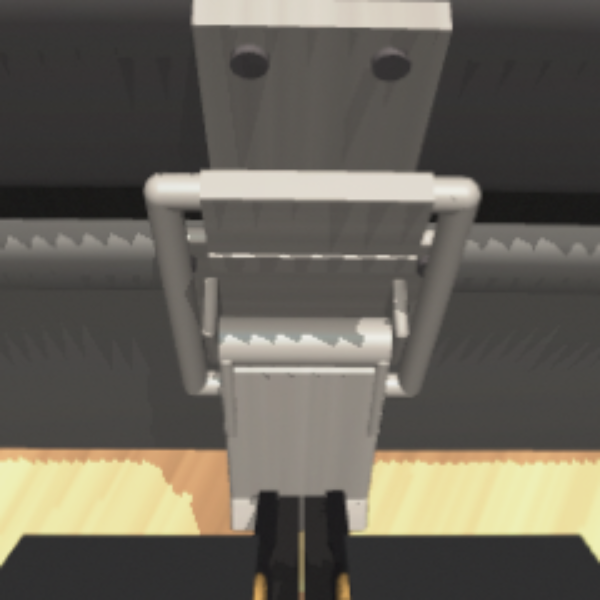

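Request:
{"fn": "send_rows", "kwargs": {
  "commands": [
    [-0.08,0.18,-0.06,0,0,0,1],
    [-0.08,0.18,-0.03,0,0,0,1],
    [0,0,0,0,0,0,1]
  ]
}}

```text
time: 12.52
ee_pos: [0.6024, -0.0015, 0.0957]
eef_rot: [0.51, 0.801, 0.179, -0.259]
ft_force: [0.8, -1.3, 0.6]
width: 0.0002
```

```bash
python3 -c "
from h import *
go(26,0,100)
im=r.camera('wrist');cv2.imwrite('pics/y_w.png',cv2.resize(im[40:280,200:440],None,fx=2.5,fy=2.5))"
```

```text
t 12.52 C [23.9 -0.8 95.7] F [ 0.8 -1.3  0.6] need mm [ 0.1 -2.2  4.3] units [ 0.   -0.07  0.14] xang 115.62 z [-0.232  0.551 -0.802]
```

View pics/y_w.png

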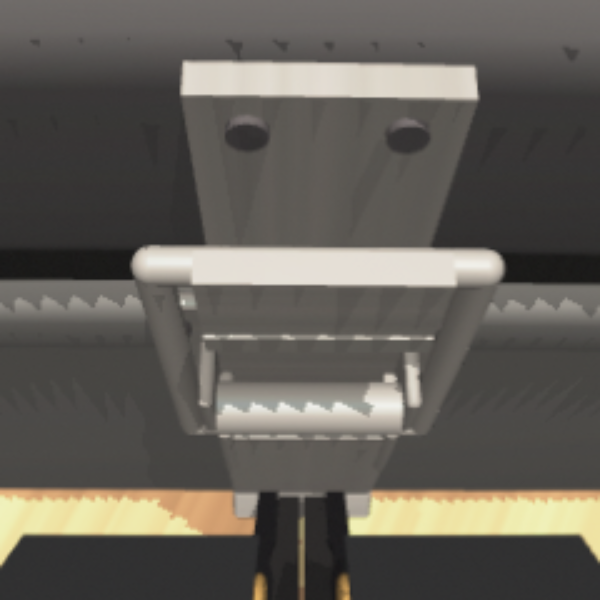

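Request:
{"fn": "send_rows", "kwargs": {
  "commands": [
    [-0.05,0.12,0.0,0,0,0,1],
    [0,0,0,0,0,0,1]
  ]
}}

```text
time: 12.73
ee_pos: [0.6024, -0.0017, 0.096]
eef_rot: [0.511, 0.801, 0.178, -0.255]
ft_force: [1.0, -1.0, -0.1]
width: 0.0005
```

```bash
python3 -c "
from h import *
go(26,0,100)
lev(200,40,2.5,angs=(0,.1,.2,.3))"
```

```text
t 12.73 C [24.1 -0.7 96. ] F [ 1.  -1.  -0.1] need mm [ 0.2 -2.   4. ] units [ 0.01 -0.07  0.13] xang 115.44 z [-0.227  0.547 -0.806]
0 [[234.0, 508.0], [369.0, 508.0]]
0.1 [[234.0, 530.0], [370.0, 530.0]]
0.2 [[233.0, 552.0], [371.0, 552.0]]
0.3 [[232.0, 574.0], [373.0, 573.0]]
```

The lever tip is at about 0 (row ~512) and a further push doesn't move it, so it is flat. I'll withdraw and check from a clear view.

Request:
{"fn": "send_rows", "kwargs": {
  "commands": [
    [0.2,-0.42,0,0,0,0,1],
    [0.25,-0.55,0.1,0,0,0,1],
    [0.25,-0.55,0.5,0,0,0,1],
    [0.1,-0.2,1,-0.91,-0.42,0,1],
    [0,0,1,-0.91,-0.42,0,1],
    [0,0,1,-0.91,-0.42,0,1],
    [0,0,1,-0.91,-0.42,0,1],
    [0,0,1,-0.91,-0.42,0,1],
    [0,0,0.5,-0.91,-0.42,0,1],
    [0,0,0,-0.91,-0.42,-0.15,1]
  ]
}}

```text
time: 13.57
ee_pos: [0.6244, -0.0623, 0.2821]
eef_rot: [0.55, 0.835, 0.011, 0.005]
ft_force: [-0.1, 0.3, -0.9]
width: 0.0004
```

```bash
python3 -c "
from h import *
go(-70,-40,290)
W=cam('wrist')
im=r.camera('wrist');cv2.imwrite('pics/z_w.png',im)
P=proj(W,[toW(16,14,196),toW(16,-14,196),toW(9.5,23,184.5),toW(9.5,-23,184.5),toW(4,14,211),toW(4,-14,211),toW(16,14,201),toW(16,-14,201),toW(4,14,216),toW(4,-14,216)]);print(P.round(1).tolist())
im=r.camera('side');cv2.imwrite('pics/z_s.png',cv2.resize(im[100:240,230:370],None,fx=4.2,fy=4.2,interpolation=cv2.INTER_CUBIC))
im=r.camera('top');cv2.imwrite('pics/z_t.png',im)"
```

```text
t 13.57 C [ 88.4   4.6 282.1] F [-0.1  0.3 -0.9] need mm [-25.7 162.5   7.9] units [-0.86  5.42  0.26] xang 113.3 z [ 0.022  0.013 -1.   ]
[[303.3, 110.6], [341.5, 109.7], [291.5, 101.7], [351.9, 100.2], [302.1, 93.3], [343.3, 92.3], [303.1, 110.9], [342.1, 109.9], [301.9, 93.1], [344.0, 92.2]]
```

View pics/z_w.png

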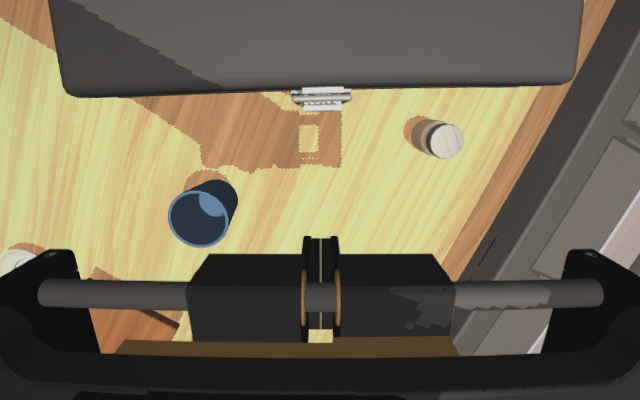

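View pics/z_s.png

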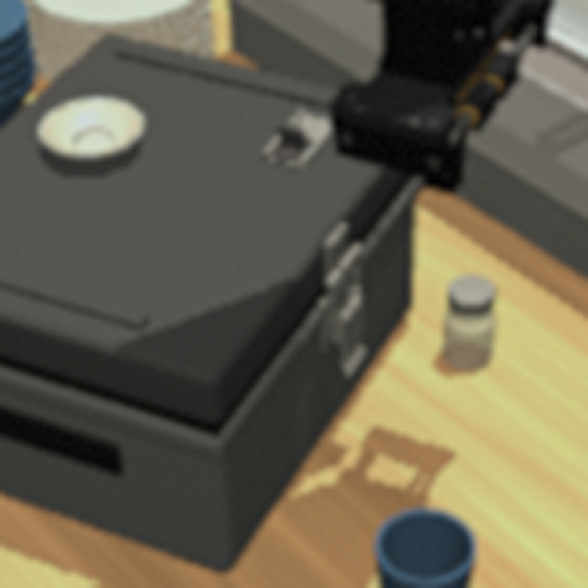

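The latch is closed: the lever hangs flat, the bar is in the keeper and the lid is down. Now I move above the vent.

Request:
{"fn": "send_rows", "kwargs": {
  "commands": [
    [-0.15,0.5,0.1,0,0,0.28,1],
    [-0.15,0.9,0.05,0,0,0,1],
    [-0.15,0.9,0.05,0,0,0,1],
    [-0.15,0.9,0.05,0,0,0,1],
    [-0.15,0.9,0,0,0,0,1],
    [-0.1,0.7,0,0,0,0,1],
    [0,0.3,0,0,0,0,1],
    [0,0,0,0,0,0,1]
  ]
}}

```text
time: 14.38
ee_pos: [0.5906, 0.0887, 0.2754]
eef_rot: [0.545, 0.839, 0.007, -0.016]
ft_force: [0.5, 0.6, -0.6]
width: 0.0005
```

```bash
python3 -c "
from h import *
go(-70,-45,250)
W=cam('wrist')
im=r.camera('wrist');cv2.imwrite('pics/za_w.png',im)
im=r.camera('side');cv2.imwrite('pics/za_s.png',cv2.resize(im[100:240,230:370],None,fx=4.2,fy=4.2,interpolation=cv2.INTER_CUBIC))
print(proj(W,[toW(-70,-76,239),toW(-59,-73,239),toW(-81,-73,239),toW(-70,-59,222),toW(-70,-125,222)]).round(0).tolist())
im=r.camera('top');cv2.imwrite('pics/za_t.png',im)"
```

```text
t 14.38 C [-63.  -27.7 275.4] F [ 0.5  0.6 -0.6] need mm [ 12.8  13.6 -25.4] units [ 0.43  0.45 -0.85] xang 114.0 z [-0.019  0.029 -0.999]
[[397.0, 219.0], [391.0, 235.0], [393.0, 202.0], [367.0, 211.0], [461.0, 210.0]]
```

View pics/za_w.png

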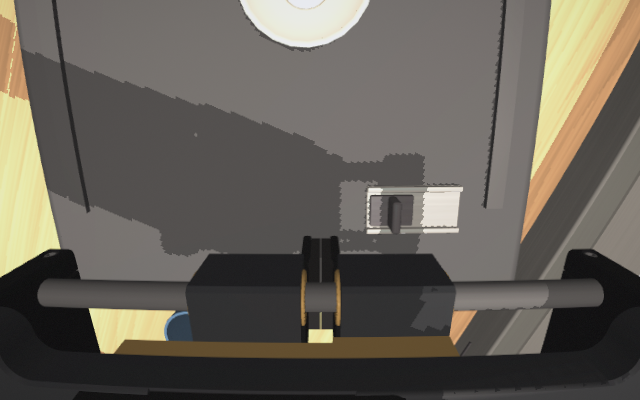

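View pics/za_s.png

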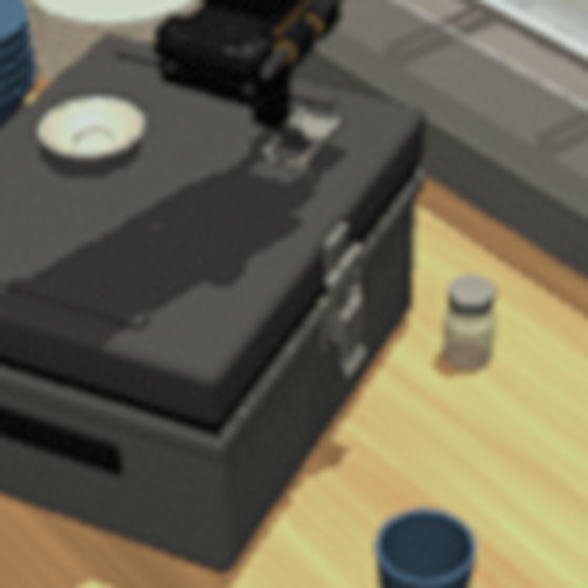

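Request:
{"fn": "send_rows", "kwargs": {
  "commands": [
    [0.2,0.2,-0.3,0,0,0.14,1],
    [0.2,0.2,-0.3,0,0,0,1],
    [0,0,-0.4,0,0,0,1],
    [0,0,-0.3,0,0,0,1],
    [0,0,0,0,0,0,1]
  ]
}}

```text
time: 14.95
ee_pos: [0.6053, 0.0923, 0.2323]
eef_rot: [0.544, 0.839, 0.006, -0.015]
ft_force: [-0.5, 0.2, -0.6]
width: 0.0007
```

```bash
python3 -c "
from h import *
go(-70,-60,229)
im=r.camera('wrist');cv2.imwrite('pics/zb_w.png',cv2.resize(im[130:290,220:460],None,fx=3,fy=3))"
```

```text
t 14.95 C [-60.1 -42.6 232.3] F [-0.5  0.2 -0.6] need mm [11.6 16.3 -3.3] units [ 0.39  0.54 -0.11] xang 114.09 z [-0.018  0.026 -0.999]
```

View pics/zb_w.png

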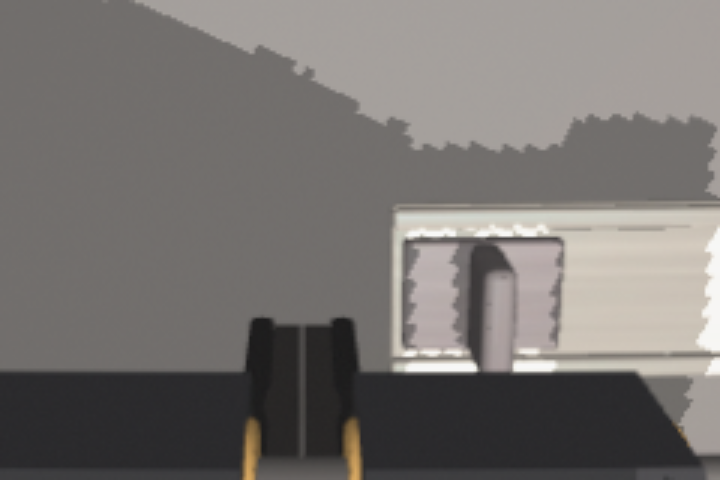

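Request:
{"fn": "send_rows", "kwargs": {
  "commands": [
    [-0.1,0.25,-0.06,0,0,0.12,1],
    [0.15,0.16,-0.03,0,0,0,1],
    [0.15,0.07,0,0,0,0,1],
    [0,0,0,0,0,0,1]
  ]
}}

```text
time: 15.33
ee_pos: [0.6117, 0.1083, 0.2309]
eef_rot: [0.539, 0.842, 0.007, -0.014]
ft_force: [-0.3, -0.1, -0.3]
width: 0.0006
```

```bash
python3 -c "
from h import *
go(-70,-86,229)
im=r.camera('wrist');cv2.imwrite('pics/zc_w.png',cv2.resize(im[130:290,220:460],None,fx=3,fy=3))"
```

```text
t 15.33 C [-71.9 -55.1 230.9] F [-0.3 -0.1 -0.3] need mm [28.9 11.1 -1.9] units [ 0.96  0.37 -0.06] xang 114.77 z [-0.017  0.027 -0.999]
```

View pics/zc_w.png

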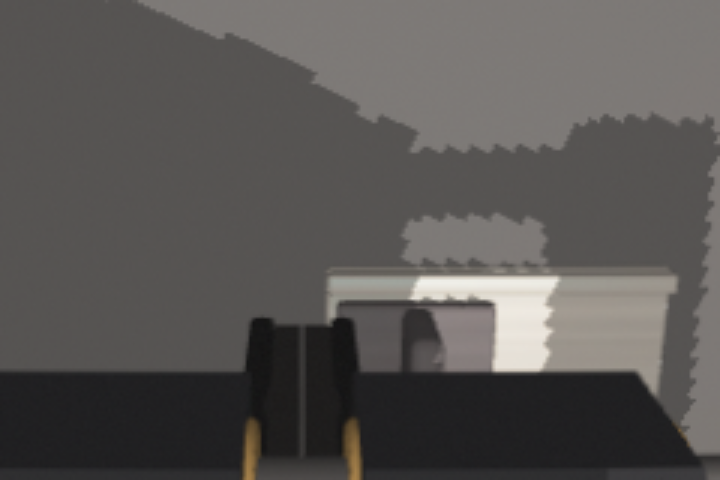

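Request:
{"fn": "send_rows", "kwargs": {
  "commands": [
    [0.2,0.08,-0.03,0,0,0,1],
    [0.2,0.08,0,0,0,0,1],
    [0.2,0.09,0,0,0,0,1],
    [0.15,0.07,0,0,0,0,1]
  ]
}}

```text
time: 15.72
ee_pos: [0.635, 0.1178, 0.2308]
eef_rot: [0.539, 0.842, 0.006, -0.015]
ft_force: [-4.7, -0.9, 2.6]
width: 0.0005
```

```bash
python3 -c "
from h import *
go(-70,-86,230)
im=r.camera('wrist');cv2.imwrite('pics/zd_w.png',cv2.resize(im[130:290,220:460],None,fx=3,fy=3))"
```

```text
t 15.72 C [-70.8 -80.3 230.8] F [-4.7 -0.9  2.6] need mm [ 5.5  1.6 -0.8] units [ 0.18  0.05 -0.03] xang 114.74 z [-0.019  0.027 -0.999]
```

View pics/zd_w.png

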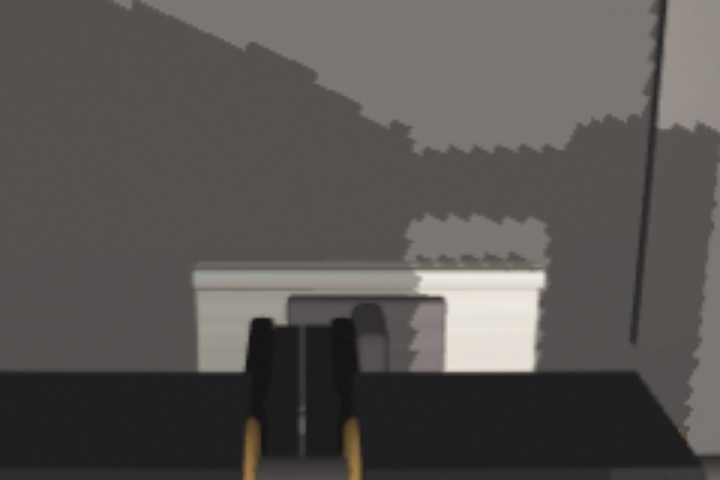

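Request:
{"fn": "send_rows", "kwargs": {
  "commands": [
    [0.15,0.07,0,0,0,0,1],
    [0.15,0.07,0,0,0,0,1]
  ]
}}

```text
time: 15.93
ee_pos: [0.6418, 0.1206, 0.2304]
eef_rot: [0.54, 0.842, 0.003, -0.018]
ft_force: [-35.3, -9.6, 19.4]
width: 0.0005
```

```bash
python3 -c "
from h import *
go(-70,-88,230)
im=r.camera('wrist');cv2.imwrite('pics/ze_w.png',cv2.resize(im[130:290,220:460],None,fx=3,fy=3))"
```

```text
t 15.93 C [-70.5 -87.6 230.4] F [-35.3  -9.6  19.4] need mm [ 0.6 -0.3 -0.4] units [ 0.02 -0.01 -0.01] xang 114.66 z [-0.027  0.024 -0.999]
```

View pics/ze_w.png

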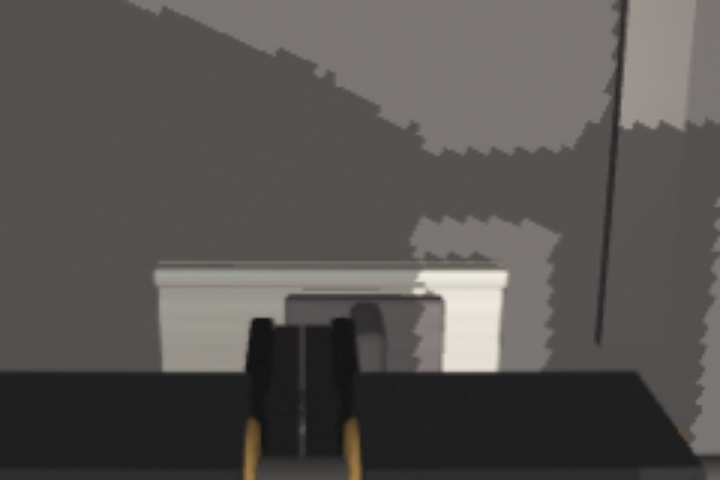

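The slide is at its end: 22–23 mm of travel in the picture and a sharp force rise. I'll ease off and lift so it can snap back.

Request:
{"fn": "send_rows", "kwargs": {
  "commands": [
    [-0.02,-0.01,0.3,0,0,0,1],
    [0,0,0.8,0,0,0,1],
    [0,0,1,0,0,0,1],
    [0,0,1,0,0,0,1],
    [0,0,0,0,0,0,1]
  ]
}}

```text
time: 16.4
ee_pos: [0.6389, 0.1185, 0.3239]
eef_rot: [0.541, 0.841, -0.001, -0.021]
ft_force: [0.5, 0.5, 0.1]
width: 0.0003
```

```bash
python3 -c "
from h import *
go(-70,-88,300)
im=r.camera('wrist');cv2.imwrite('pics/zf_w.png',im)
im=r.camera('side');cv2.imwrite('pics/zf_s.png',cv2.resize(im[100:240,230:370],None,fx=4.2,fy=4.2,interpolation=cv2.INTER_CUBIC))"
```

```text
t 16.4 C [-69.8 -84.1 323.9] F [0.5 0.5 0.1] need mm [  3.5   1.8 -23.9] units [ 0.12  0.06 -0.8 ] xang 114.51 z [-0.037  0.02  -0.999]
```

View pics/zf_w.png

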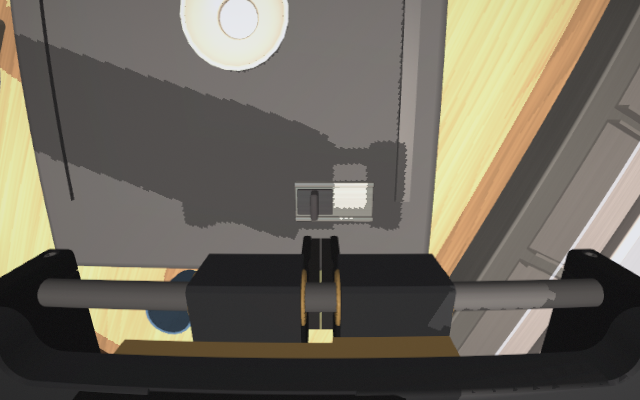

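View pics/zf_s.png

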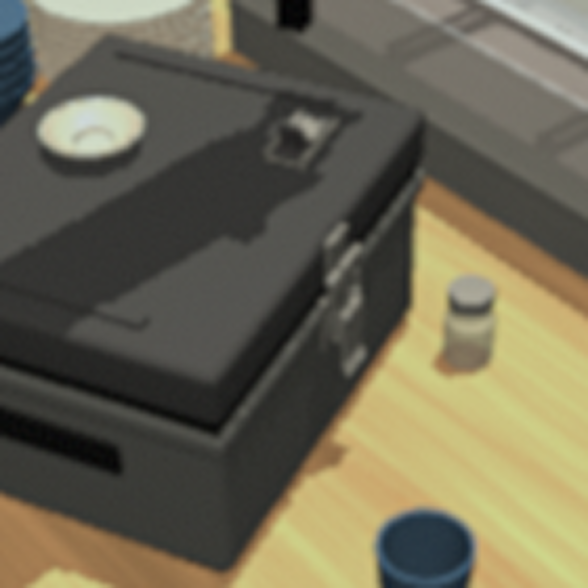

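The vent has snapped back, with the slide at the left end of its guide. The latch is still flat, and nothing in these views is out of place. I'll lift clear, make a last check against the first pictures and hand in.

Request:
{"fn": "send_rows", "kwargs": {
  "commands": [
    [-0.3,0.2,1,0,0,0,1],
    [-0.3,0.2,1,0,0,0,1],
    [0,0,0,0,0,0,1],
    [0,0,0,0,0,0,1]
  ]
}}

```text
time: 16.83
ee_pos: [0.6189, 0.1309, 0.3751]
eef_rot: [0.541, 0.841, -0.006, -0.025]
ft_force: [-0.2, 0.6, -1.5]
width: 0.0001
```

```bash
python3 - <<'E'
from h import *
s=r.read_state();print(s["time"],s["ee_pos"],s["ft_force"].round(1))
a=cv2.imread("pics/a_side.png");b=r.camera("side");t=r.camera("top");cv2.imwrite("pics/fin_t.png",t);cv2.imwrite("pics/fin_s.png",b)
for n,(x0,y0,x1,y1) in dict(cup=(315,220,348,260),shaker=(332,164,352,190),flask=(380,212,412,258),bottle=(398,246,430,296),board=(335,280,450,388),saucer=(300,325,348,372),soy=(236,120,268,142)).items():
    A=cv2.cvtColor(a[y0-6:y1+6,x0-6:x1+6],cv2.COLOR_BGR2GRAY).astype(np.float32);B=cv2.cvtColor(b[y0-6:y1+6,x0-6:x1+6],cv2.COLOR_BGR2GRAY).astype(np.float32)
    print(n,"mean diff",np.abs(A-B).mean().round(2),"shift px",np.round(cv2.phaseCorrelate(A,B)[0],2))
E
```

```text
16.8333 [0.61888587 0.13093769 0.37506993] [-0.2  0.6 -1.5]
cup mean diff 7.01 shift px [0.58 0.04]
shaker mean diff 8.28 shift px [0.05 0.02]
flask mean diff 6.83 shift px [0.51 0.02]
bottle mean diff 6.02 shift px [ 0.51 -0.01]
board mean diff 6.3 shift px [ 0.01 -0.02]
saucer mean diff 7.59 shift px [-0.02 -0.03]
soy mean diff 8.82 shift px [0.55 0.31]
```

View pics/fin_s.png

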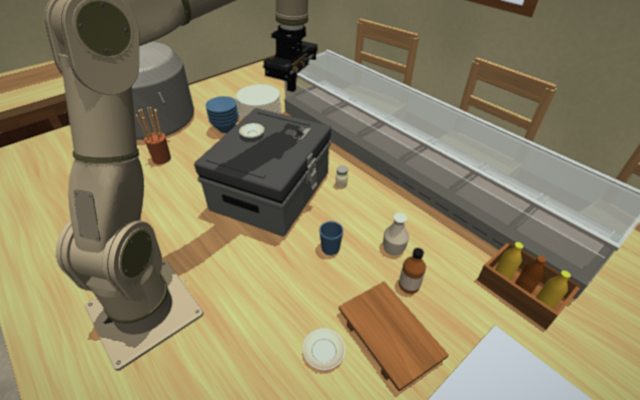

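Everything stands where it was, the latch is flat and the arm touches nothing, so I hand in.

```bash
python3 -c "
from bench import r
print(r.close_job())"
```

```text
the job is handed in; nothing more can be done
None
```

The carrier is latched, the vent was slid to its end and returned by itself, and the job is handed in at about 17 s.

- **Latch:** I raised the lever to its stop, where a further push did not move it. The loop's bar came in behind the lip, and I pressed the lever down past centre. At the end the lever tip sat at its flat position and a further push did not move it. The side view showed the lid drawn down. Readings while pressing stayed under about 4 N.
- **Loop hooking:** The loop swung in by itself while I was raising the lever, so I did not tip it in as a separate step.
- **False start:** My first push passed over the lever and swung it down to about 1.6, with only light force. I then went underneath and raised it properly.
- **Vent:** I pushed the tab about 22–23 mm, as measured in the picture, until the force jumped at the end stop. Lifting the fingers off let it return, and the wrist picture shows it shut.
- **End-stop force:** At the vent stop the fingers briefly pressed with about 41 N in total (35 N along x, 19 N vertical). That came through the fingertips, not the gripper body, but it was harder than I meant.
- **Crockery:** In the final side view all seven items match their starting place to within about 0.6 px. The arm is clear of everything.

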